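Find the loaded steel box and bring it out to the tray

TASK

Two identical closed steel boxes stand side by side under the low riser shelf on the bench. Lift the left one clear of the bench by its handle to feel its weight and set it back, then lift the right one likewise. Put the heavier of the two flat inside the open metal tray and leave the lighter one standing in its own place under the shelf; set the boxes down rather than dropping them, keep them upright, and do not disturb the ratchet or the pulley wheel. Left and right are as seen from the robot.

Things in the scene. Friction and masses are not known exactly. Their poses are not given: they have to be found in the camera images.
- box_left: closed gray steel box with lid, 134 (own x) x 80 (own y) x 84 mm high to the lid top; both look the same, own x points away from the robot, snap latch on the near end. Its load is packed inside, unseen: total 0.35 to 0.85 kg, the two differ by 0.2 kg or more, either may be the heavier. Origin: centre of its underside. The left one (larger y).
- left_handle (a point): centre of the left box's rigid handle bar, 116 mm straight above the box's origin: bar along the box's x, 90 mm long, 14 mm wide, 12 mm tall, 26 mm free between it and the lid, end posts 80 mm apart
- box_right: closed gray steel box with lid, 134 (own x) x 80 (own y) x 84 mm high to the lid top; both look the same, own x points away from the robot, snap latch on the near end. Its load is packed inside, unseen: total 0.35 to 0.85 kg, the two differ by 0.2 kg or more, either may be the heavier. Origin: centre of its underside. The right one (smaller y).
- right_handle (a point): centre of the right box's rigid handle bar, 116 mm straight above the box's origin: bar along the box's x, 90 mm long, 14 mm wide, 12 mm tall, 26 mm free between it and the lid, end posts 80 mm apart
- riser: fixed plywood shelf on two 30 mm square legs (own x 70, y -195 and 195 mm), open in front and behind. Board 420 (own y) x 96 mm (own x -6 to 90), underside 275, top 293 mm up, stock to 341. Own x points away from the robot; origin on the bench midway between the boxes. It overhangs the handles: a vertical tool does not fit, one tilted 30 to 45 degrees, reaching in forward and down, does.
- tray: fixed open aluminium tray, 185 long (own x) x 130 wide (own y) x 25 mm high, walls and floor 4 mm thick (inside 177 x 122 mm). Origin: centre of its underside, on the bench. To the left or the right of the riser, nearer the robot.
- ratchet: bystander: chrome ratchet, about 215 mm long (own x), up to 38 mm high, lying on the bench on the other side from the tray. Origin on the bench under the handle's front part.
- pulley: bystander: white nylon pulley wheel, 90 mm across, 26 mm high, lying flat between the robot and the riser. Origin: centre of its underside.

How it is judged (in metres and radians):
On the way, in this order (a step that is already met when the one before it is completed fails the run):
1. the left box is held at least 15 mm clear of the bench while the right one still stands where it was (height (world z) of box_left above 0.015 m and height (world z) of box_right below 0.006 m and distance of box_right from where it was at the start of the episode below 0.06 m), for 0.2 s.
2. the left box stands on the bench again in its place (within 60 mm) and the right one is held at least 15 mm clear of the bench (height (world z) of box_right above 0.015 m and height (world z) of box_left below 0.006 m and distance of box_left from where it was at the start of the episode below 0.06 m), for 0.2 s.
At the end, for the whole second after the job is handed in: The heavier box (over 5.3 N on the tray) stands upright (0.08 rad) on the tray's floor, centre within 50 mm of the tray's in its x and y, underside less than 12 mm above the tray's; the lighter stands upright on the bench within 60 mm of its start; both at rest (((z of box_left in the frame of tray below 0.012 m and x of box_left in the frame of tray between -0.05 and 0.05 m and y of box_left in the frame of tray between -0.05 and 0.05 m and angle between each of box_left, box_right's own z axis and vertical below 0.08 rad and contact force between box_left and tray above 5.3 N and linear speed of each of box_left, box_right below 0.02 m/s and distance of box_right from where it was at the start of the episode below 0.06 m and height (world z) of box_right below 0.006 m) or (z of box_right in the frame of tray below 0.012 m and x of box_right in the frame of tray between -0.05 and 0.05 m and y of box_right in the frame of tray between -0.05 and 0.05 m and angle between each of box_right, box_left's own z axis and vertical below 0.08 rad and contact force between box_right and tray above 5.3 N and linear speed of each of box_right, box_left below 0.02 m/s and distance of box_left from where it was at the start of the episode below 0.06 m and height (world z) of box_left below 0.006 m))); the robot touches nothing.
It fails at once if a box is dropped (moves faster than 0.5 m/s free of the fingers) ((contact force between the fingers and box_left below 0.1 N and linear speed of box_left above 0.5 m/s) or (contact force between the fingers and box_right below 0.1 N and linear speed of box_right above 0.5 m/s)).
It fails at once if a box is tipped more than 0.6 rad (angle between any of box_left, box_right's own z axis and vertical above 0.6 rad).
It fails at once if the ratchet is moved more than 30 mm (distance of ratchet from where it was at the start of the episode above 0.03 m).
It fails at once if the pulley is moved more than 30 mm (distance of pulley from where it was at the start of the episode above 0.03 m).
It also fails if it takes over 72 s, if anything falls off the work surface, if the arm or the gripper's body presses on something with over 40 N, if the wrist force passes 120 N, or if a joint passes its speed limit or range.

ROBOT

A 7-joint arm with a two-finger parallel gripper is mounted at the origin on the work surface. World frame = base frame: x ahead of the robot, y to its left, z up, the work surface at z = 0. Lengths are in mm, angles in rad, forces in N, time in s.
With the tool pointing down it reaches from about 400 to 875 mm from the base axis. Payload 4.4 kg.
Tool frame: the origin (TCP) lies at the very end of the fingers, on their centre line; the grasp point (between the pads) lies 19 mm behind it (grip_depth is the distance from the TCP to the grasp point, in mm); z points along the fingers, y is the direction in which the jaws open and shut (so a half turn about z gives the same grasp; the last joint's range is limited). The gripper opens to 85 mm and grips with 20 to 120 N. Pads are 22 mm wide; open, the fingers measure 114 mm over their backs; the gripper's body (76 mm by 85 mm) begins 54 mm behind the grasp point. The pads swing forward as they close: fully open they stand 13 mm farther back than shut.
Start: joints at [-1.237, 0.628, 0.038, 1.517, -0.027, 0.996, -0.02], TCP at [252.98, 598.764, 231.313] pointing down, gripper open.
Joint ranges: [-3.06, 3.06], [-0.37, 2.12], [-1.25, 1.32], [0.18, 2.47], [-1.1, 4.24], [0.23, 1.98], [-2.94, 2.94]. Speed limits (rad/s): [2.57, 2.57, 3.14, 3.14, 3.14, 3.14, 3.14].

INTERFACE

Orientations are given as [roll, pitch, yaw] about the fixed x, y, z axes, in that order (R = Rz(yaw) Ry(pitch) Rx(roll)).
In Python, from cell import read_state, get_image, finish_job, recognise, outline_of, grip_depth gives the robot as it stands. The module is installed in compiled form; this text tells all that it offers.
- The arm moves only by the tool send_rows, never from a script. Its argument "rows" is a list of rows, each a list of 5 numbers: the gripper command: -1 is shut, 1 is fully open, values between are in proportion, then the shift along the tool's x, y, z in m, then the turn about the tool's z in rad. In form: [[claw, tx, ty, tz, roll], ...]. A call has 1 to 12 rows; each row shifts and turns the pose as measured when the row begins, along the tool's axes as they then stand; what a row does not reach is not made up. A row lasts 1/12 s, in which the tool goes at most 41.7 mm and 7.16 degrees, less where a joint would pass 70% of its speed; a pose out of reach is approached as far as the arm can. A call with a gripper value outside its range is refused whole. The fingers move at their own pace and stop on an object; the grip force is fixed at half the most. Time passes only in rows, so rows that do not move let the fingers close. It gives the time, the measured TCP pose, the force and the opening at its end, in the units of the state.
- read_state(): the state, without advancing time (a new reading comes with each control period).
- get_image(name): name is "side" or "top" or "wrist"; returns a dict with "image" (384x512x3 uint8, blue, green, red), "z_map" (384x512 float32, mm along the optical axis (not along the pixel's ray), 0 where there is no reading), "K" (3x3 intrinsics, pixels), "dist" ([k1, k2, p1, p2, k3] as OpenCV has them; the pictures are not rectified), "R" (3x3) and "t" (3): a world point X has camera coordinates R X + t; the wrist camera has in their place "tool_from_camera" (4x4, takes a point from camera to tool coordinates, whose origin is the TCP and whose axes are the flange's). Camera axes: x right, y down, z forward; pixel columns grow to the right and rows downward; lengths in mm; the calibration is good to about 2 mm. A picture is of the moment at which its call begins: read the wrist's pose just before it.
- finish_job(): hands the job in, once; it reports no verdict.
Trained networks look in a picture, given as the dict that the camera call returned (one of the last four; its "shot" number tells which), for a name from the list of things; names that differ only in an ending like _2 or _b are one class to them, and where a whole thing is asked for, a point or a joint stands for the part that bears it (a point fixed in the world has none). Each returns a list of dicts, best first, with "score" (0 to 1); they miss things now and then, are a little off and sometimes report something else, mostly with a low value. They report only what shows in the picture. A call takes as long as a camera call.
- recognise(picture, query): "box" ([left, top, right, bottom] in pixels, round what is visible of it).
- outline_of(picture, query): "mask" (384x512 bool, what is visible of it) and "box" ([left, top, right, bottom] in pixels, round what is visible of it).
The state is a dict: "clock": time; "qpos": joint angles; "qd": joint speeds; "tau": joint torques, N m; "eef_pos": TCP position; "tool_rot": TCP orientation; "force": force on the tool from outside, world axes, zero at the start; "torque": the same for the moment, N m; "width": finger opening in mm.
Only numpy, scipy, OpenCV 4.12 (cv2) and the standard library are available. Lean on these libraries where they do the work, as an engineer would, in place of code of your own. Each camera call takes 0.05 s, during which the arm holds its last target.

## Working session

There is one attempt and no reset: what is moved stays moved. The work goes in short steps, Python scripts to look and compute and a tool call to move; the robot and the scene stay as the last step left them, time stands still between calls to the robot, and variables do not carry over. Pictures are saved under pics/ and viewed, and the job is handed in when it is done.

Besides the shell and the picture viewer there is one more tool, called after "Call:" by a JSON object that holds its "api" and its "payload". send_rows: Moves the arm, as the interface text tells. Its arguments: {"type":"object","properties":{"rows":{"type":"array"}},"required":["rows"]}

```bash
mkdir -p pics; ls
cat > h.py <<'E'
import numpy as np,cv2
from cell import *
def save(p,n): cv2.imwrite('pics/'+n,p['image'])
def pts(p,mask=None):
    z=p['z_map']; v,u=np.nonzero((z>0)&(mask if mask is not None else True))
    uv=np.stack([u,v],1).astype(np.float64)[:,None]
    n=cv2.undistortPoints(uv,p['K'],np.array(p['dist']))[:,0]
    zz=z[v,u]; c=np.c_[n*zz[:,None],zz]
    return (c-np.array(p['t']))@np.array(p['R']),u,v
E
python3 - <<'E'
from h import *
s=read_state(); print({k:np.round(v,3) for k,v in s.items()})
for c in ['top','side']:
    p=get_image(c); save(p,c+'0.png')
    for q in ['box_left','box_right','riser','tray','ratchet','pulley']:
        r=outline_of(p,q)
        for d in r[:3]:
            P,u,v=pts(p,d['mask'])
            print(c,q,round(d['score'],2),d['box'],np.round(np.percentile(P,[2,50,98],axis=0)).tolist() if len(P) else None)
E
```

```text
pics
{'clock': np.float64(0.0), 'qpos': array([-1.237,  0.629,  0.038,  1.518, -0.027,  0.996, -0.02 ]), 'qd': array([ 0.001,  0.   , -0.001, -0.001, -0.002, -0.001,  0.001]), 'tau': array([-0.0000e+00, -5.6342e+01,  1.2270e+00, -1.9344e+01,  1.1000e-02,
        1.1000e-02,  0.0000e+00]), 'eef_pos': array([252.717, 598.19 , 230.385]), 'tool_rot': array([-3.14 ,  0.   ,  2.742]), 'force': array([ 0.634, -0.696, -0.587]), 'torque': array([0.015, 0.012, 0.024]), 'width': np.float64(85.572)}
top box_left 0.61 [208.9, 139.2, 249.4, 196.0] [[533.0, 7.0, 26.0], [592.0, 49.0, 84.0], [665.0, 95.0, 123.0]]
top box_right 0.93 [278.0, 127.9, 314.9, 184.6] [[566.0, -168.0, 19.0], [620.0, -124.0, 84.0], [691.0, -87.0, 123.0]]
top riser 0.64 [157.5, 76.5, 362.4, 164.6] [[600.0, -235.0, 3.0], [650.0, -35.0, 294.0], [712.0, 171.0, 342.0]]
top tray 0.7 [112.4, 176.1, 174.8, 242.4] [[420.0, 228.0, 0.0], [511.0, 302.0, 4.0], [601.0, 371.0, 26.0]]
top ratchet 0.59 [352.6, 182.0, 370.8, 259.8] [[361.0, -319.0, 8.0], [464.0, -305.0, 21.0], [567.0, -289.0, 34.0]]
top pulley 0.94 [236.7, 227.7, 266.3, 262.7]
[... 383 characters left out ...]
 [695.0, -98.0, 124.0]]
side riser 0.65 [253.8, 73.1, 425.6, 261.3] [[600.0, -243.0, 5.0], [654.0, -126.0, 293.0], [723.0, 173.0, 341.0]]
side tray 0.72 [167.1, 158.6, 241.0, 198.2] [[410.0, 219.0, 1.0], [510.0, 304.0, 6.0], [604.0, 375.0, 27.0]]
side tray 0.44 [309.1, 193.5, 372.8, 259.5] [[565.0, -172.0, 7.0], [604.0, -148.0, 80.0], [697.0, -100.0, 124.0]]
side tray 0.27 [251.2, 72.2, 425.6, 261.0] [[600.0, -243.0, 6.0], [654.0, -130.0, 293.0], [721.0, 171.0, 341.0]]
side ratchet 0.59 [304.3, 287.7, 386.8, 356.2] [[358.0, -322.0, 8.0], [448.0, -311.0, 21.0], [560.0, -293.0, 34.0]]
side pulley 0.89 [208.6, 231.8, 250.0, 268.1] [[357.0, -44.0, 2.0], [393.0, -12.0, 26.0], [441.0, 37.0, 29.0]]
```

View pics/top0.png

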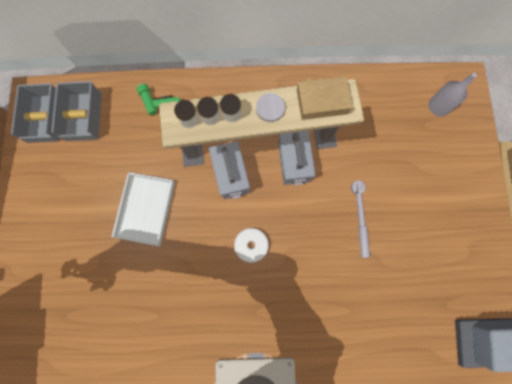

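View pics/side0.png

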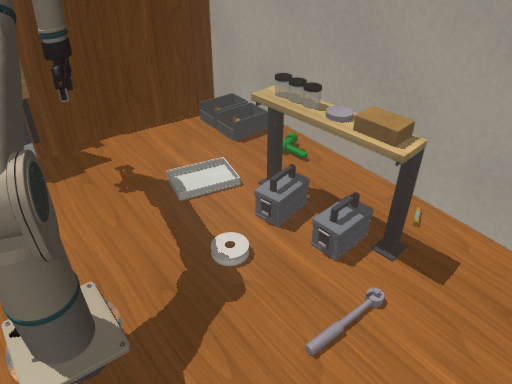

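Run:
```python
from h import *
for c in ['top','side']:
    p=get_image(c); P,u,v=pts(p)
    def sel(x0,x1,y0,y1,z0,z1):
        return P[(P[:,0]>x0)&(P[:,0]<x1)&(P[:,1]>y0)&(P[:,1]<y1)&(P[:,2]>z0)&(P[:,2]<z1)]
    for n,y0,y1 in [('L',-20,120),('R',-200,-70)]:
        for k,(a,b) in {'lid':(78,90),'bar':(112,132)}.items():
            s=sel(520,720,y0,y1,a,b)
            if len(s)<5: print(c,n,k,len(s)); continue
            r=cv2.minAreaRect(s[:,:2].astype(np.float32)); 
            l=cv2.fitLine(s[:,:2].astype(np.float32),cv2.DIST_HUBER,0,.01,.01).ravel()
            print(c,n,k,len(s),'rect',np.round(r[0]),np.round(r[1]),round(r[2],1),'z',np.round(np.median(s[:,2]),1),'line',np.round(l,3),'ext',np.round(s.min(0)),np.round(s.max(0)))
    s=sel(550,780,-300,250,285,300); r=cv2.minAreaRect(s[:,:2].astype(np.float32)); print('shelf',r, np.median(s[:,2]))
    s=sel(390,630,200,400,15,30); r=cv2.minAreaRect(s[:,:2].astype(np.float32)); print('tray',r)
```

```text
top L lid 1269 rect [603.  53.] [134.  80.] 12.7 z 84.2 line [9.99000e-01 5.20000e-02 6.03531e+02 4.92800e+01] ext [531.   2.  78.] [676. 104.  89.]
top L bar 191 rect [603.  53.] [90. 13.] 12.6 z 121.7 line [9.76000e-01 2.17000e-01 6.00824e+02 5.23920e+01] ext [559.  38. 112.] [648.  68. 125.]
top R lid 1153 rect [ 632. -128.] [126.  80.] 4.9 z 84.2 line [ 9.74000e-01  2.27000e-01  6.30849e+02 -1.21804e+02] ext [ 566. -173.   78.] [697. -84.  90.]
top R bar 196 rect [ 635. -128.] [87. 15.] 4.9 z 121.7 line [ 9.95000e-01  9.50000e-02  6.33199e+02 -1.27530e+02] ext [ 591. -138.  112.] [ 678. -118.  126.]
shelf ((660.4044799804688, -32.268463134765625), (98.0132064819336, 418.8114929199219), 5.974702835083008) 292.8707219915196
tray ((510.3468017578125, 298.2657470703125), (133.4743194580078, 186.4268798828125), 78.16219329833984)
side L lid 807 rect [601.  50.] [139.  82.] 12.1 z 85.3 line [1.00000e+00 3.10000e-02 5.96188e+02 3.75020e+01] ext [531.  -1.  78.] [676.  88.  90.]
side L bar 181 rect [603.  51.] [94. 16.] 11.8 z 122.1 line [9.82000e-01 1.91000e-01 6.00657e+02 4.70460e+01] ext [556.  35. 112.] [649.  64. 125.]
side R lid 1057 rect [ 634. -131.] [139.  83.] 5.7 z 85.3 line [ 9.93000e-01 -1.21000e-01  6.28107e+02 -1.42140e+02] ext [ 564. -175.   78.] [706. -83.  90.]
side R bar 217 rect [ 634. -129.] [89. 16.] 5.3 z 122.2 line [ 9.98000e-01  7.00000e-02  6.31536e+02 -1.32618e+02] ext [ 590. -141.  112.] [ 679. -118.  126.]
shelf ((658.70263671875, -32.903289794921875), (99.2061996459961, 423.75885009765625), 6.0267229080200195) 293.9489311247743
tray ((509.4320068359375, 298.98675537109375), (136.6846923828125, 187.20675659179688), 78.25882720947266)
```

Call:
{"api": "send_rows", "payload": {"rows": [[1,0,0,-0.04,-0.108],[1,0,0,-0.04,-0.108],[1,0,0,-0.04,-0.108],[1,0,0,-0.04,-0.108],[1,0,0,-0.04,-0.108],[1,0,0,-0.03,0]]}}

```text
clock: 1.3
eef_pos: [251.3, 595.0, 461.2]
tool_rot: [-3.123, -0.01, -2.974]
force: [0.0, 0.8, 0.4]
width: 85.6
```

```bash
cat >> h.py <<'E'
from scipy.spatial.transform import Rotation as Ro
def st():
    s=read_state(); R=Ro.from_euler('xyz',s['tool_rot']).as_matrix()
    print('t',round(float(s['clock']),2),'p',np.round(s['eef_pos'],1),'q',np.round(s['qpos'],3),'F',np.round(s['force'],1),'T',np.round(s['torque'],2),'w',round(float(s['width']),1))
    z=R[:,2]; print('x',np.round(R[:,0],3),'y',np.round(R[:,1],3),'z',np.round(z,3),'tilt',np.round(np.degrees(np.arccos(-z[2])),1),'az',np.round(np.degrees(np.arctan2(z[1],z[0])),1))
    return s,R
E
python3 - <<'E'
from h import *
s,R=st()
print(R.T@(np.array([693,97,540])-s['eef_pos']))
E
```

```text
t 1.3 p [251.3 595.  461.2] q [-1.163  0.507 -0.1    1.101  0.049  1.558  0.486] F [0.  0.8 0.4] T [ 0.04 -0.01 -0.05] w 85.6
x [-0.986 -0.167  0.01 ] y [-0.167  0.986 -0.019] z [-0.007 -0.02  -1.   ] tilt 1.2 az -108.2
[-351.82886666 -566.02284471  -71.65798197]
```

Call:
{"api": "send_rows", "payload": {"rows": [[1,-0.021,-0.0333,-0.0042,0],[1,-0.021,-0.0333,-0.0042,0],[1,-0.021,-0.0333,-0.0042,0],[1,-0.021,-0.0333,-0.0042,0],[1,-0.021,-0.0333,-0.0042,0],[1,-0.021,-0.0333,-0.0042,0],[1,-0.021,-0.0333,-0.0042,0],[1,-0.021,-0.0333,-0.0042,0],[1,-0.021,-0.0333,-0.0042,0],[1,-0.021,-0.0333,-0.0042,0],[1,-0.021,-0.0333,-0.0042,0],[1,-0.021,-0.0333,-0.0042,0]]}}

```text
clock: 2.3
eef_pos: [574.0, 242.9, 524.0]
tool_rot: [3.137, -0.002, -2.95]
force: [0.3, 1.4, 0.7]
width: 85.3
```

Run:
```python
from h import *
s,R=st()
print(R.T@(np.array([693,97,540])-s['eef_pos']))
```

```text
t 2.3 p [574.  242.9 524. ] q [-0.447  0.448  0.009  1.034 -0.009  1.661  1.323] F [0.3 1.4 0.7] T [ 0.01 -0.04 -0.04] w 85.3
x [-0.982 -0.191  0.002] y [-0.191  0.982  0.004] z [-0.003  0.004 -1.   ] tilt 0.3 az 127.9
[ -88.94669687 -165.88239851  -16.88006164]
```

Call:
{"api": "send_rows", "payload": {"rows": [[1,-0.0165,-0.0332,-0.003,0],[1,-0.0165,-0.0332,-0.003,0],[1,-0.0165,-0.0332,-0.003,0],[1,-0.0165,-0.0332,-0.003,0],[1,-0.0165,-0.0332,-0.003,0],[1,-0.04,0,0,0],[1,-0.04,0,0,0],[1,-0.04,0,0,0]]}}

```text
clock: 2.97
eef_pos: [777.9, 91.5, 521.7]
tool_rot: [-3.137, 0.049, -2.964]
force: [-1.7, -0.4, -1.1]
width: 85.3
```

Run:
```python
from h import *
s,R=st()
```

```text
t 2.97 p [777.9  91.5 521.7] q [-0.181  0.863  0.22   0.256 -0.184  1.979  1.629] F [-1.7 -0.4 -1.1] T [-0.02  0.1   0.01] w 85.3
x [-0.983 -0.177 -0.049] y [-0.177  0.984 -0.004] z [ 0.049  0.004 -0.999] tilt 2.8 az 5.0
```

Call:
{"api": "send_rows", "payload": {"rows": [[1,-0.02,0,-0.035,0],[1,-0.02,0,-0.035,0],[1,-0.02,0,-0.035,0],[1,-0.02,0,-0.035,0]]}}

```text
clock: 3.3
eef_pos: [771.4, 94.8, 578.1]
tool_rot: [-3.13, 0.139, -2.965]
force: [-0.5, 0.8, -0.0]
width: 85.6
```

Run:
```python
from h import *
s,R=st()
```

```text
t 3.3 p [771.4  94.8 578.1] q [-0.191  0.809  0.26   0.218 -0.215  1.981  1.623] F [-0.5  0.8 -0. ] T [ 0.02  0.12 -0.07] w 85.6
x [-0.975 -0.174 -0.138] y [-0.174  0.985 -0.011] z [ 0.138  0.013 -0.99 ] tilt 8.0 az 5.4
```

Call:
{"api": "send_rows", "payload": {"rows": [[1,0,0,-0.04,0],[1,0,0,-0.04,0],[1,0,0,-0.04,0],[1,0,0,-0.04,0],[1,0,0,-0.04,0],[1,0,0,-0.04,0]]}}

```text
clock: 3.8
eef_pos: [652.7, 82.4, 737.8]
tool_rot: [-3.126, 0.285, -2.959]
force: [0.8, 0.3, 0.3]
width: 85.3
```

Run:
```python
from h import *
s,R=st()
```

```text
t 3.8 p [652.7  82.4 737.8] q [-0.227  0.499  0.206  0.381 -0.128  1.981  1.623] F [0.8 0.3 0.3] T [-0.03  0.23 -0.06] w 85.3
x [-0.944 -0.174 -0.281] y [-0.177  0.984 -0.015] z [ 0.279  0.036 -0.96 ] tilt 16.3 az 7.3
```

Call:
{"api": "send_rows", "payload": {"rows": [[1,-0.025,0,-0.03,0],[1,-0.025,0,-0.03,0],[1,-0.025,0,-0.03,0],[1,-0.025,0,-0.03,0],[1,-0.025,0,-0.03,0],[1,-0.025,0,-0.03,0]]}}

```text
clock: 4.3
eef_pos: [628.1, 86.6, 842.4]
tool_rot: [-3.12, 0.505, -2.952]
force: [0.2, 0.5, -0.3]
width: 85.9
```

Run:
```python
from h import *
s,R=st()
```

```text
t 4.3 p [628.1  86.6 842.4] q [-0.248  0.433  0.293  0.23  -0.202  1.981  1.613] F [ 0.2  0.5 -0.3] T [-0.1   0.46 -0.  ] w 85.9
x [-0.86  -0.165 -0.483] y [-0.178  0.984 -0.019] z [ 0.479  0.069 -0.875] tilt 28.9 az 8.2
```

Call:
{"api": "send_rows", "payload": {"rows": [[1,-0.025,0,-0.03,0],[1,-0.025,0,-0.03,0],[1,-0.025,0,-0.03,0],[1,-0.025,0,-0.03,0]]}}

```text
clock: 4.63
eef_pos: [603.4, 90.5, 892.8]
tool_rot: [-3.12, 0.608, -2.942]
force: [0.3, -0.2, -0.7]
width: 85.3
```

Run:
```python
from h import *
s,R=st()
```

```text
t 4.63 p [603.4  90.5 892.8] q [-0.313  0.401  0.708  0.185 -0.552  1.981  1.646] F [ 0.3 -0.2 -0.7] T [-0.06  0.63 -0.04] w 85.3
x [-0.805 -0.162 -0.571] y [-0.186  0.982 -0.017] z [ 0.564  0.092 -0.821] tilt 34.8 az 9.3
```

```bash
cat >> h.py <<'E'
def go(target,n=None):
    s,R=st(); d=R.T@(np.array(target)-s['eef_pos'])/1000; L=np.linalg.norm(d)
    n=n or int(np.ceil(L/.04)); print('d',np.round(d,4),'n',n,'per',np.round(d/n,4)); return s,R,d
E
python3 - <<'E'
from h import *
go([501,36,265])
E
```

```text
t 4.63 p [603.4  90.5 892.8] q [-0.313  0.401  0.708  0.185 -0.552  1.981  1.646] F [ 0.3 -0.2 -0.7] T [-0.06  0.63 -0.04] w 85.3
x [-0.805 -0.162 -0.571] y [-0.186  0.982 -0.017] z [ 0.564  0.092 -0.821] tilt 34.8 az 9.3
d [ 0.4497 -0.0235  0.4526] n 16 per [ 0.0281 -0.0015  0.0283]
```

Call:
{"api": "send_rows", "payload": {"rows": [[1,0.028,-0.0015,0.028,0],[1,0.028,-0.0015,0.028,0],[1,0.028,-0.0015,0.028,0],[1,0.028,-0.0015,0.028,0],[1,0.028,-0.0015,0.028,0],[1,0.028,-0.0015,0.028,0],[1,0.028,-0.0015,0.028,0],[1,0.028,-0.0015,0.028,0]]}}

```text
clock: 5.3
eef_pos: [571.6, 70.7, 648.4]
tool_rot: [-3.123, 0.648, -2.959]
force: [1.3, -1.6, -0.2]
width: 85.6
```

Run:
```python
from h import *
go([501,36,265])
```

```text
t 5.3 p [571.6  70.7 648.4] q [-1.117 -0.079  0.849  1.532  0.139  1.018  1.464] F [ 1.3 -1.6 -0.2] T [-0.14  0.53  0.02] w 85.6
x [-0.784 -0.145 -0.604] y [-0.171  0.985 -0.015] z [ 0.597  0.091 -0.797] tilt 37.2 az 8.7
d [ 0.2919 -0.0164  0.2602] n 10 per [ 0.0292 -0.0016  0.026 ]
```

Call:
{"api": "send_rows", "payload": {"rows": [[1,0.029,-0.0015,0.026,0],[1,0.029,-0.0015,0.026,0],[1,0.029,-0.0015,0.026,0],[1,0.029,-0.0015,0.026,0],[1,0.029,-0.0015,0.026,0],[1,0.029,-0.0015,0.026,0],[1,0.029,-0.0015,0.026,0]]}}

```text
clock: 5.88
eef_pos: [516.9, 51.6, 387.6]
tool_rot: [3.127, 0.64, -2.973]
force: [-1.8, 1.6, -1.3]
width: 85.2
```

Run:
```python
from h import *
s,R,d=go([501,36,265])
p=get_image('side'); save(p,'s1.png')
```

```text
t 5.88 p [516.9  51.6 387.6] q [-1.165 -0.024  1.034  2.218 -0.071  0.297  1.681] F [-1.8  1.6 -1.3] T [-0.05  0.79  0.08] w 85.2
x [-0.79  -0.135 -0.597] y [-0.177  0.984  0.012] z [ 0.586  0.115 -0.802] tilt 36.7 az 11.1
d [ 0.0879 -0.0139  0.0872] n 4 per [ 0.022  -0.0035  0.0218]
```

View pics/s1.png

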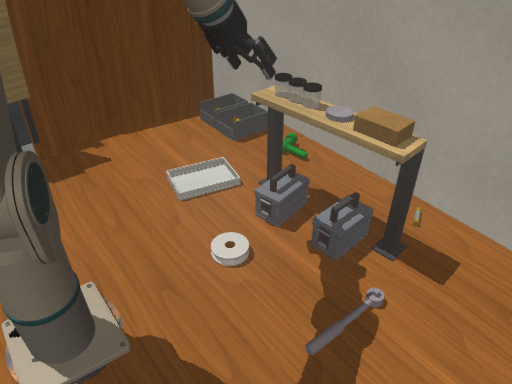

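```bash
cat > fk.py <<'E'
import numpy as np, itertools
from scipy.spatial.transform import Rotation as Ro
from scipy.optimize import least_squares
D=[([-1.237,.629,.038,1.518,-.027,.996,-.02],[252.7,598.2,230.4],[-3.14,0,2.742]),
([-1.163,.507,-.1,1.101,.049,1.558,.486],[251.3,595,461.2],[-3.123,-.01,-2.974]),
([-.447,.448,.009,1.034,-.009,1.661,1.323],[574,242.9,524],[3.137,-.002,-2.95]),
([-.181,.863,.22,.256,-.184,1.979,1.629],[777.9,91.5,521.7],[-3.137,.049,-2.964]),
([-.191,.809,.26,.218,-.215,1.981,1.623],[771.4,94.8,578.1],[-3.13,.139,-2.965]),
([-.227,.499,.206,.381,-.128,1.981,1.623],[652.7,82.4,737.8],[-3.126,.285,-2.959]),
([-.248,.433,.293,.23,-.202,1.981,1.613],[628.1,86.6,842.4],[-3.12,.505,-2.952]),
([-.313,.401,.708,.185,-.552,1.981,1.646],[603.4,90.5,892.8],[-3.12,.608,-2.942]),
([-1.117,-.079,.849,1.532,.139,1.018,1.464],[571.6,70.7,648.4],[-3.123,.648,-2.959]),
([-1.165,-.024,1.034,2.218,-.071,.297,1.681],[516.9,51.6,387.6],[3.127,.64,-2.973])]
def rz(a): return Ro.from_euler('z',a).as_matrix()
def ry(a): return Ro.from_euler('y',a).as_matrix()
def fk(q,P,sg,full=False):
    a1,a7=P[:2]; L=np.reshape(P[2:],(4,3)); R=rz(sg[0]*q[0]+a1); p=np.array([0,0,L[0,2]])+R@np.array([L[0,0],L[0,1],0]); js=[p]
    R=R@ry(q[1])@rz(sg[1]*q[2]); p=p+R@L[1]; js.append(p)
    R=R@ry(q[3])@rz(sg[2]*q[4]); p=p+R@L[2]; js.append(p)
    R=R@ry(q[5])@rz(sg[3]*q[6]+a7); p=p+R@L[3]
    return (p,R,js) if full else (p,R)
def res(P,sg,reg=True):
    o=[]
    for q,p,r in D:
        pp,R=fk(q,P,sg); o+=list((pp-p)/2); o+=list(Ro.from_matrix(R.T@Ro.from_euler('xyz',r).as_matrix()).as_rotvec()*150)
    L=np.reshape(P[2:],(4,3)); return np.r_[o,L[:,:2].ravel()*.01]
if __name__=='__main__':
    best=[]
    for sg in itertools.product([1,-1],repeat=4):
      for a1 in (0,):
        for a7 in (0,1.57,3.14,-1.57):
            P0=np.r_[a1,a7,0,0,330,0,0,557,0,0,384,0,0,341]
            r=least_squares(res,P0,args=(sg,),loss='soft_l1'); best.append((r.cost,sg,r.x))
    best.sort(key=lambda b:b[0])
    for b in best[:3]: print(round(b[0],2),b[1],np.round(b[2],3).tolist())
    print(np.round(res(best[0][2],best[0][1])[:60].reshape(-1,6),2)); np.savez('fk.npz',P=best[0][2],sg=best[0][1])
E
python3 fk.py
```

```text
0.2 (-1, -1, -1, -1) [0.0, 1.571, -0.224, -11.09, 336.361, 0.109, -15.559, 558.48, 0.1, -1.384, 382.389, -0.347, 0.16, 349.478]
0.2 (-1, -1, -1, -1) [0.0, 51.836, -0.224, -11.09, 336.361, 0.109, -15.559, 558.48, 0.1, -1.384, 382.389, -0.347, 0.16, 349.478]
0.2 (-1, -1, -1, -1) [0.0, 824.668, -0.224, -11.09, 336.361, 0.109, -15.559, 558.48, 0.1, -1.384, 382.389, -0.347, 0.16, 349.478]
[[-0.    0.07  0.05  0.1  -0.04  0.08]
 [ 0.06 -0.09 -0.16 -0.19  0.   -0.01]
 [-0.07 -0.04  0.04 -0.   -0.09  0.07]
 [ 0.06 -0.09 -0.08  0.01 -0.06 -0.07]
 [-0.04  0.01  0.15 -0.    0.05  0.01]
 [ 0.03  0.16  0.09  0.05  0.01 -0.03]
 [ 0.04  0.16 -0.1  -0.07 -0.18 -0.04]
 [-0.02 -0.17  0.01 -0.01 -0.12 -0.08]
 [-0.03 -0.02  0.05  0.02 -0.01  0.05]
 [ 0.01  0.03 -0.05  0.06  0.11  0.02]]
```

```bash
cat > ik.py <<'E'
from fk import *
f=np.load('fk.npz'); P=f['P']; SG=f['sg']
lo=np.array([-3.06,-.37,-1.25,.18,-1.1,.23,-2.94]); hi=np.array([3.06,2.12,1.32,2.47,4.24,1.98,2.94])
def err(q,p,R,wr=200): 
    a,b=fk(q,P,SG); return np.r_[a-p, wr*Ro.from_matrix(b.T@R).as_rotvec()]
def ik(q0,p,R,wr=200,reg=.5):
    r=least_squares(lambda q:np.r_[err(q,p,R,wr),reg*(q-q0)],np.clip(q0,lo+1e-4,hi-1e-4),bounds=(lo,hi)); return r.x,err(r.x,p,R,wr)
def pose(az,tilt,roll=0):
    # z forward-down, x back
    az,t=np.radians([az,tilt]); z=np.array([np.sin(t)*np.cos(az),np.sin(t)*np.sin(az),-np.cos(t)])
    y=np.array([-np.sin(az),np.cos(az),0]); x=np.cross(y,z); return np.c_[x,y,z]@rz(roll)
E
python3 - <<'E'
from ik import *
rng=np.random.default_rng(0)
for n,h,yaw in [('L',[603,52.5,116],12.4),('R',[634,-128.5,116],5)]:
  for tilt in (35,):
    R=pose(9,tilt); p=np.array(h)+19*R[:,2]
    S=[]
    for i in range(60):
        q,e=ik(rng.uniform(lo,hi),p,R,reg=0)
        if np.linalg.norm(e)<1: S.append(q)
    S=np.array(S); S=S[np.argsort(S[:,4])]
    print(n,len(S)); print(np.round(S[::3],2))
    for q in S[::3]: print(np.round(fk(q,P,SG,True)[2][1]),end=' ')
E
```

```text
L 32
[[ 0.62  1.09 -1.25  2.28  2.09  1.02 -0.18]
 [ 0.58  1.   -1.13  2.28  2.13  0.91 -0.27]
 [ 0.41  0.83 -0.8   2.28  2.32  0.67 -0.56]
 [ 0.3   0.77 -0.62  2.29  2.47  0.58 -0.74]
 [ 0.26  0.76 -0.56  2.29  2.53  0.55 -0.82]
 [ 0.25  0.75 -0.53  2.29  2.55  0.54 -0.84]
 [ 0.1   0.71 -0.32  2.29  2.79  0.48 -1.13]
 [-0.01  0.7  -0.16  2.29  2.99  0.46 -1.36]
 [-0.18  0.7   0.09  2.3   3.31  0.47 -1.71]
 [-0.56  0.83  0.69  2.31  3.89  0.69 -2.41]
 [-0.81  1.19  1.29  2.31  4.16  1.21 -2.86]]
[ 398. -305.  582.] [ 391. -276.  625.] [ 377. -188.  704.] [ 372. -141.  729.] [ 370. -124.  737.] [ 369. -118.  739.] [364. -63. 756.] [361. -24. 762.] [358.  37. 764.] [354. 195. 722.] [365. 362. 555.] R 32
[[ 1.01  1.12 -1.25  2.13  1.98  0.75  0.32]
 [ 0.96  1.03 -1.12  2.13  2.04  0.63  0.22]
 [ 0.84  0.89 -0.87  2.13  2.24  0.42 -0.06]
 [ 0.81  0.87 -0.8   2.13  2.31  0.38 -0.15]
 [ 0.79  0.86 -0.78  2.13  2.35  0.37 -0.19]
 [ 0.78  0.85 -0.76  2.13  2.38  0.36 -0.23]
 [ 0.75  0.83 -0.71  2.13  2.45  0.33 -0.32]
 [ 0.72  0.82 -0.66  2.13  2.54  0.31 -0.42]
 [ 0.58  0.76 -0.43  2.14  3.09  0.26 -1.02]
 [ 0.5   0.74 -0.32  2.14  3.35  0.27 -1.31]
 [-0.14  0.85  0.67  2.15  4.22  0.78 -2.4 ]]
[ 259. -438.  567.] [ 264. -409.  611.] [ 280. -343.  677.] [ 284. -328.  689.] [ 286. -321.  693.] [ 288. -316.  697.] [ 291. -304.  704.] [ 295. -291.  711.] [ 313. -233.  737.] [ 321. -206.  745.] [410.  36. 714.]
```

```bash
cat > sim.py <<'E'
from ik import *
def dls(q,p,R,n=8,lam=.02,wr=400,dqmax=None):
    q0=q.copy()
    for _ in range(n):
        e=err(q,p,R,wr)
        J=np.array([(err(q+1e-4*np.eye(7)[i],p,R,wr)-e)/1e-4 for i in range(7)]).T
        free=np.ones(7,bool)
        for _ in range(4):
            Jf=J[:,free]; d=np.zeros(7); d[free]=-np.linalg.solve(Jf.T@Jf+(lam*400)**2*np.eye(free.sum()),Jf.T@e)
            bad=((q+d>hi)|(q+d<lo))&free
            if not bad.any(): break
            free&=~bad
        q=np.clip(q+np.clip(d,-.2,.2),lo,hi)
    dq=q-q0; m=np.max(np.abs(dq)/(np.array([2.57,2.57]+[3.14]*5)*.7/12)); 
    return q0+dq/max(1,m)
def row(q,r,f=dls):
    p,R=fk(q,P,SG); v=np.array(r[1:4])*1000
    return f(q,p+R@v,R@rz(r[4]))
def show(q):
    p,R=fk(q,P,SG); z=R[:,2]
    print(np.round(p),'q',np.round(q,2),'tilt',np.round(np.degrees(np.arccos(-z[2])),1),'az',np.round(np.degrees(np.arctan2(z[1],z[0])),1),'yz',np.round(R[2,1],3))
E
python3 - <<'E'
from sim import *
# replay check: from sample 7 (4.63)
q=np.array(D[7][0]); 
for i in range(8): q=row(q,[1,.028,-.0015,.028,0])
show(q)
for i in range(7): q=row(q,[1,.029,-.0015,.026,0])
show(q); print('real',D[8],D[9])
q=np.array(D[2][0])
for i in range(5): q=row(q,[1,-.0165,-.0332,-.003,0])
for i in range(3): q=row(q,[1,-.04,0,0,0])
show(q)
for i in range(4): q=row(q,[1,-.02,0,-.035,0])
show(q)
for i in range(6): q=row(q,[1,0,0,-.04,0])
show(q)
for i in range(6): q=row(q,[1,-.025,0,-.03,0])
show(q)
print('--- descend')
q=np.array(D[9][0])
for wp in ([500,40,300],[520,40,250],[614,54,100]):
    for i in range(10):
        p,R=fk(q,P,SG); d=R.T@(np.array(wp)-p); L=np.linalg.norm(d)
        if L<3: break
        q=row(q,[1,*(d/1000*min(1,35/L)),0]); show(q)
E
```

```text
[567.  78. 650.] q [-1.03 -0.06  0.78  1.51  0.09  1.06  1.49] tilt 35.6 az 9.6 yz -0.004
[510.  56. 384.] q [-1.04 -0.02  0.87  2.22  0.04  0.31  1.55] tilt 35.6 az 9.6 yz -0.004
real ([-1.117, -0.079, 0.849, 1.532, 0.139, 1.018, 1.464], [571.6, 70.7, 648.4], [-3.123, 0.648, -2.959]) ([-1.165, -0.024, 1.034, 2.218, -0.071, 0.297, 1.681], [516.9, 51.6, 387.6], [3.127, 0.64, -2.973])
[759.  65. 535.] q [-0.09  0.77 -0.14  0.4   0.11  1.92  1.49] tilt 3.0 az 4.7 yz 0.0
[750.  64. 616.] q [ 0.03  0.7  -0.76  0.4   0.59  1.92  1.37] tilt 12.0 az 4.4 yz 0.001
[681.  22. 735.] q [-0.06  0.5  -0.03  0.39 -0.    1.92  1.45] tilt 19.1 az 7.5 yz 0.055
[673.  13. 800.] q [ 0.23  0.48 -1.11  0.39  0.78  1.92  1.29] tilt 28.4 az 5.2 yz 0.061
--- descend
[513.  54. 376.] q [-1.17  0.    1.06  2.24 -0.25  0.28  1.86] tilt 36.3 az 12.2 yz 0.02
[509.  55. 365.] q [-1.15  0.03  1.08  2.26 -0.42  0.27  2.05] tilt 35.8 az 13.1 yz 0.027
[506.  56. 355.] q [-1.09  0.05  1.04  2.28 -0.6   0.27  2.23] tilt 35.6 az 13.9 yz 0.031
[504.  51. 344.] q [-0.94  0.07  0.91  2.29 -0.69  0.27  2.33] tilt 34.9 az 13.9
[... 656 characters left out ...]
 [-0.35  0.28  0.37  2.28 -1.09  0.25  2.78] tilt 27.9 az 16.4 yz 0.04
[541.  42. 228.] q [-0.29  0.35  0.3   2.24 -1.09  0.25  2.77] tilt 26.3 az 17.3 yz 0.044
[561.  44. 204.] q [-0.25  0.42  0.26  2.19 -1.09  0.25  2.77] tilt 24.9 az 18.3 yz 0.048
[580.  46. 179.] q [-0.23  0.49  0.23  2.14 -1.09  0.25  2.77] tilt 23.5 az 19.4 yz 0.052
[597.  49. 153.] q [-0.21  0.56  0.21  2.1  -1.09  0.25  2.76] tilt 22.2 az 20.6 yz 0.057
[612.  52. 125.] q [-0.19  0.62  0.19  2.06 -1.09  0.25  2.76] tilt 20.8 az 21.9 yz 0.061
[617.  54. 104.] q [-0.19  0.67  0.18  2.03 -1.09  0.25  2.76] tilt 19.7 az 23.2 yz 0.065
[615.  54. 101.] q [-0.19  0.67  0.18  2.03 -1.09  0.25  2.76] tilt 19.3 az 23.6 yz 0.066
```

Run:
```python
from sim import *
for lift in (0,60,-40):
    print('lift',lift)
    q=np.array(D[9][0]); p0,R0=fk(q,P,SG)
    for i in range(abs(lift)//20):
        p,R=fk(q,P,SG); v=R.T@np.array([0,0,.02*np.sign(lift)]); q=row(q,[1,*v,0])
    show(q); p0=fk(q,P,SG)[0]
    for i in range(40):
        p,R=fk(q,P,SG); v=R.T@(p0-p)/1000
        q=row(q,[1,*v,-.12])
        if i%3==2: show(q)
        a=R@rz(-.12); 
        if a[0,0]>0.8: break
    show(q)
```

```text
lift 0
[517.  52. 387.] q [-1.16 -0.02  1.03  2.22 -0.07  0.3   1.68] tilt 36.7 az 11.1 yz 0.012
[517.  52. 387.] q [-1.22 -0.03  1.08  2.22 -0.06  0.3   2.03] tilt 36.7 az 11.1 yz -0.199
[517.  52. 387.] q [-1.28 -0.03  1.14  2.22 -0.03  0.3   2.36] tilt 36.7 az 11.1 yz -0.385
[517.  52. 387.] q [-1.36 -0.04  1.21  2.22  0.01  0.3   2.68] tilt 36.7 az 11.1 yz -0.522
[517.  52. 387.] q [-1.49 -0.08  1.31  2.22  0.16  0.3   2.89] tilt 36.7 az 11.1 yz -0.591
[515.  52. 389.] q [-1.58 -0.16  1.31  2.23  0.52  0.35  2.89] tilt 36.9 az 10.8 yz -0.587
[517.  52. 387.] q [-1.72 -0.29  1.31  2.22  0.87  0.48  2.85] tilt 36.7 az 11.0 yz -0.516
[516.  56. 381.] q [-1.78 -0.32  1.3   2.27  1.11  0.52  2.93] tilt 38.8 az 8.1 yz -0.38
[516.  55. 379.] q [-1.8  -0.32  1.28  2.35  1.42  0.54  2.93] tilt 43.4 az 5.0 yz -0.187
[516.  53. 380.] q [-1.72 -0.21  1.3   2.42  1.74  0.4   2.93] tilt 47.9 az 4.1 yz 0.044
[517.  52. 387.] q [-1.44 -0.1   1.13  2.43  2.03  0.26  2.93] tilt 49.8 az 4.0 yz 0.263
[517.  52. 387.] q [-1.28 -0.05  1.01  2.45  2.31  0.25  2.93] tilt 51.2 az 4.0 yz 0.464
[517.  51. 
[... 2274 characters left out ...]
3.] q [ 0.93  0.12 -1.17  2.21  0.44  0.28  2.94] tilt 35.7 az 11.1 yz -0.574
[519.  59. 359.] q [ 0.88  0.13 -1.17  2.24  0.76  0.28  2.94] tilt 36.9 az 7.4 yz -0.498
[517.  58. 358.] q [ 0.85  0.12 -1.17  2.28  1.09  0.27  2.94] tilt 39.4 az 4.3 yz -0.35
[515.  56. 360.] q [ 0.85  0.1  -1.17  2.33  1.43  0.25  2.94] tilt 42.4 az 3.0 yz -0.144
[515.  56. 361.] q [ 0.81  0.09 -1.12  2.37  1.78  0.25  2.94] tilt 45.1 az 2.9 yz 0.1
[515.  55. 362.] q [ 0.52  0.06 -0.82  2.41  2.12  0.25  2.94] tilt 47.5 az 2.8 yz 0.352
[515.  55. 362.] q [ 0.07  0.04 -0.35  2.44  2.3   0.25  2.94] tilt 48.5 az 2.6 yz 0.479
[515.  55. 362.] q [-0.08  0.04 -0.2   2.44  2.34  0.25  2.94] tilt 48.7 az 2.5 yz 0.504
```

Call:
{"api": "send_rows", "payload": {"rows": [[1,0,0,0,-0.12],[1,0,0,0,-0.12],[1,0,0,0,-0.12],[1,0,0,0,-0.12],[1,0,0,0,-0.12],[1,0,0,0,-0.12],[1,0,0,0,-0.12],[1,0,0,0,-0.12],[1,0,0,0,-0.12],[1,0,0,0,-0.12],[1,0,0,0,-0.12],[1,0,0,0,-0.12]]}}

```text
clock: 6.93
eef_pos: [527.7, 48.3, 400.1]
tool_rot: [-2.488, 0.06, -1.465]
force: [-0.5, -0.2, 0.8]
width: 85.3
```

Run:
```python
from h import *
s,R=st()
```

```text
t 6.93 p [527.7  48.3 400.1] q [-1.479 -0.081  1.304  2.191  0.181  0.32   2.926] F [-0.5 -0.2  0.8] T [-0.09  0.54 -0.  ] w 85.3
x [ 0.106 -0.993 -0.06 ] y [-0.794 -0.047 -0.607] z [ 0.599  0.112 -0.793] tilt 37.6 az 10.6
```

Run:
```python
from sim import *
q0=np.array([-1.479,-.081,1.304,2.191,.181,.32,2.926])
for w in ([0,0,0],[10,0,0],[0,0,-10],[10,0,-10],[0,0,10],[-10,0,0],[0,10,0],[0,-10,0],[10,0,10]):
    q=q0.copy()
    for i in range(16):
        p,R=fk(q,P,SG); v=R.T@np.array(w)/1000
        q=row(q,[1,*v,-.12])
    print(w); show(q)
```

```text
[0, 0, 0]
[508.  69. 372.] q [-1.61 -0.09  1.26  2.43  1.88  0.26  2.94] tilt 47.1 az 5.0 yz 0.171
[10, 0, 0]
[557.  67. 424.] q [-1.63 -0.08  1.3   2.35  2.01  0.29  2.84] tilt 53.9 az 3.4 yz 0.204
[0, 0, -10]
[494.  81. 356.] q [-1.68 -0.02  1.3   2.45  1.85  0.25  2.93] tilt 45.4 az 2.5 yz 0.206
[10, 0, -10]
[505.  51. 366.] q [-1.61 -0.09  1.3   2.45  2.    0.26  2.93] tilt 47.2 az 3.8 yz 0.232
[0, 0, 10]
[505. 118. 451.] q [-2.1  -0.34  1.08  2.38  1.56  1.08  2.94] tilt 57.6 az -3.5 yz 0.206
[-10, 0, 0]
[391. 130. 373.] q [-2.19 -0.36  0.91  2.46  1.2   1.15  2.94] tilt 42.8 az -4.6 yz 0.185
[0, 10, 0]
[467. 208. 380.] q [-2.43 -0.36  1.3   2.41  1.55  0.95  2.88] tilt 48.7 az 9.3 yz 0.124
[0, -10, 0]
[503. -71. 373.] q [-1.35 -0.23  1.31  2.47  2.24  0.24  2.94] tilt 49.5 az -0.9 yz 0.262
[10, 0, 10]
[592.  94. 488.] q [-1.91 -0.21  1.32  2.25  1.77  0.64  2.9 ] tilt 60.6 az -0.1 yz 0.1
```

Call:
{"api": "send_rows", "payload": {"rows": [[1,0,0,0,-0.12],[1,0,0,0,-0.12],[1,0,0,0,-0.12],[1,0,0,0,-0.12],[1,0,0,0,-0.12],[1,0,0,0,-0.12],[1,0,0,0,-0.12],[1,0,0,0,-0.12],[1,0,0,0,-0.12],[1,0,0,0,-0.12]]}}

```text
clock: 7.77
eef_pos: [540.6, 65.4, 393.7]
tool_rot: [-2.792, -0.673, -0.417]
force: [-0.4, -0.8, -0.5]
width: 85.8
```

Run:
```python
from h import *
s,R=st()
```

```text
t 7.77 p [540.6  65.4 393.7] q [-1.902 -0.375  1.32   2.263  1.324  0.612  2.937] F [-0.4 -0.8 -0.5] T [-0.11  0.73  0.  ] w 85.8
x [ 0.715 -0.317  0.623] y [-0.185 -0.946 -0.268] z [ 0.674  0.076 -0.735] tilt 42.7 az 6.4
```

Run:
```python
from sim import *
q0=np.array([-1.902,-.374,1.319,2.263,1.324,.612,2.937])
def run(q,wps,step=30,roll=0,nroll=0,verbose=1):
    k=0
    for wp in wps:
        for i in range(25):
            p,R=fk(q,P,SG); d=R.T@(np.array(wp)-p); L=np.linalg.norm(d)
            if L<3: break
            q=row(q,[1,*(d/1000*min(1,step/L)),roll if k<nroll else 0]); k+=1
        if verbose: print(k,end=' '); show(q)
    return q
for wps in ([[540,50,330],[540,45,280],[550,45,200]], [[520,50,330],[520,45,260]],[[560,50,360],[560,45,280],[550,45,200]],[[520,0,330],[520,0,260],[550,45,200]]):
    for nr in (0,4,8):
        print(wps,nr); run(q0.copy(),wps,30,-.1,nr)
```

```text
[[540, 50, 330], [540, 45, 280], [550, 45, 200]] 0
25 [511.  47. 360.] q [-1.86 -0.37  1.32  2.4   1.56  0.58  2.69] tilt 43.9 az 5.4 yz -0.263
50 [488.  41. 338.] q [-1.86 -0.37  1.32  2.45  1.57  0.58  2.65] tilt 41.8 az 4.8 yz -0.249
75 [463.  38. 317.] q [-1.86 -0.37  1.32  2.47  1.45  0.58  2.75] tilt 37.2 az 4.7 yz -0.225
[[540, 50, 330], [540, 45, 280], [550, 45, 200]] 4
25 [511.  48. 360.] q [-1.87 -0.37  1.32  2.43  1.66  0.59  2.94] tilt 45.7 az 5.1 yz -0.021
50 [488.  41. 338.] q [-1.87 -0.37  1.32  2.46  1.61  0.59  2.94] tilt 42.5 az 4.6 yz -0.036
75 [468.  41. 321.] q [-1.9  -0.37  1.32  2.46  1.47  0.61  2.94] tilt 38.2 az 3.2 yz -0.078
[[540, 50, 330], [540, 45, 280], [550, 45, 200]] 8
25 [510.  48. 361.] q [-1.87 -0.37  1.32  2.46  1.75  0.6   2.94] tilt 47.3 az 5.5 yz 0.039
50 [489.  41. 339.] q [-1.87 -0.37  1.32  2.46  1.61  0.6   2.94] tilt 42.6 az 4.2 yz -0.029
75 [468.  41. 322.] q [-1.9  -0.37  1.32  2.46  1.47  0.62  2.94] tilt 38.2 az 3.1 yz -0.078
[[520, 50, 330], [520, 45, 260]] 0
25 [501.  48. 351.] q [-1.87 -0.37  1.32  2.42  1.57  0.58  2.67] tilt 43.0 
[... 1823 characters left out ...]
44  0.59  2.74] tilt 37.1 az 4.1 yz -0.222
[[520, 0, 330], [520, 0, 260], [550, 45, 200]] 4
25 [502.   0. 350.] q [-1.78 -0.37  1.32  2.45  1.66  0.58  2.93] tilt 44.5 az 0.1 yz -0.023
50 [472.  -1. 323.] q [-1.8  -0.37  1.32  2.47  1.49  0.6   2.93] tilt 38.7 az -1.4 yz -0.084
75 [462.  37. 317.] q [-1.87 -0.37  1.32  2.47  1.44  0.59  2.91] tilt 37.1 az 3.9 yz -0.125
[[520, 0, 330], [520, 0, 260], [550, 45, 200]] 8
25 [508.   4. 358.] q [-1.7  -0.37  1.32  2.45  1.75  0.47  2.94] tilt 46.2 az 5.6 yz -0.052
50 [472.  -0. 323.] q [-1.79 -0.37  1.32  2.47  1.49  0.6   2.93] tilt 38.7 az -1.0 yz -0.085
75 [462.  37. 317.] q [-1.87 -0.37  1.32  2.47  1.44  0.59  2.92] tilt 37.0 az 4.0 yz -0.122
```

```bash
cat > fs.py <<'E'
import numpy as np
from math import sin,cos
f=np.load('fk.npz'); P=f['P']
lo=np.array([-3.06,-.37,-1.25,.18,-1.1,.23,-2.94]); hi=np.array([3.06,2.12,1.32,2.47,4.24,1.98,2.94])
L=P[2:].reshape(4,3); A1,A7=P[:2]
def rz(a): c,s=cos(a),sin(a); return np.array([[c,-s,0],[s,c,0],[0,0,1.]])
def ry(a): c,s=cos(a),sin(a); return np.array([[c,0,s],[0,1,0],[-s,0,c]])
EZ=np.array([0,0,1.])
def cr(a,b): return np.array([a[1]*b[2]-a[2]*b[1],a[2]*b[0]-a[0]*b[2],a[0]*b[1]-a[1]*b[0]])
def fkj(q):
    R=rz(-q[0]+A1); o1=np.zeros(3); ax=[-EZ]; og=[o1]
    p=R@L[0]; ax.append(R[:,1]); og.append(p)
    R=R@ry(q[1]); ax.append(-R[:,2]); og.append(p); R=R@rz(-q[2]); p=p+R@L[1]
    ax.append(R[:,1]); og.append(p); R=R@ry(q[3]); ax.append(-R[:,2]); og.append(p); R=R@rz(-q[4]); p=p+R@L[2]
    ax.append(R[:,1]); og.append(p); R=R@ry(q[5]); ax.append(-R[:,2]); og.append(p); R=R@rz(-q[6]+A7); p=p+R@L[3]
    J=np.zeros((6,7))
    for i in range(7): J[:3,i]=cr(ax[i],p-og[i]); J[3:,i]=ax[i]
    return p,R,J
def rv(R):
    v=np.array([R[2,1]-R[1,2],R[0,2]-R[2,0],R[1,0]-R[0,1]])/2; s=np.linalg.norm(v); c=(np.trace(R)-1)/2
    return v if s<1e-9 else v/s*np.arctan2(s,c)
VL=np.array([2.57,2.57]+[3.14]*5)*.7/12
def dls(q,p,Rt,n=6,lam=8.,wr=400.):
    q0=q.copy()
    for _ in range(n):
        a,R,J=fkj(q); e=np.r_[p-a,wr*rv(Rt@R.T)]; Jw=J.copy(); Jw[3:]*=wr
        free=np.ones(7,bool)
        for _ in range(4):
            Jf=Jw[:,free]; d=np.zeros(7); d[free]=np.linalg.solve(Jf.T@Jf+lam**2*np.eye(free.sum()),Jf.T@e)
            bad=((q+d>hi)|(q+d<lo))&free
            if not bad.any(): break
            free&=~bad
        q=np.clip(q+np.clip(d,-.2,.2),lo,hi)
    dq=q-q0; return q0+dq/max(1,np.max(np.abs(dq)/VL))
def row(q,vw,roll):  # vw world mm
    p,R,_=fkj(q); return dls(q,p+vw,R@rz(roll))
def desc(q):
    p,R,_=fkj(q); z=R[:,2]; return p,np.degrees(np.arccos(-z[2])),np.degrees(np.arctan2(z[1],z[0])),R[2,1],R
def show(q):
    p,t,a,y,R=desc(q); print(np.round(p),'q',np.round(q,2),'tilt',round(t,1),'az',round(a,1),'yz',round(y,3))
E
cat > srch.py <<'E'
from fs import *
import time,sys
from multiprocessing import Pool
q0=np.array([-1.902,-.37,1.32,2.263,1.324,.612,2.937])
def cost(q):
    p,t,a,y,R=desc(q)
    c=0
    c+=3*max(0,1.9-q[4])+3*max(0,.15-q[1])+2*max(0,abs(q[2])-1.1)
    c+=.1*max(0,t-46)+.1*max(0,33-t)+.04*max(0,abs(a-8)-3)+3*abs(y)
    return c
def safe(q):
    p=desc(q)[0]; return p[2]>340 and p[0]<600 and p[0]>300 and abs(p[1])<300 and p[2]<800
def one(seed):
    rng=np.random.default_rng(seed); best=(9e9,)
    t0=time.time()
    while time.time()-t0<100:
        if best[0]<9e9 and rng.random()<.7:
            seq=[m for m in best[1]]; i=rng.integers(len(seq)); seq[i]=mac(rng)
            if rng.random()<.3 and len(seq)<5: seq.append(mac(rng))
        else: seq=[mac(rng) for _ in range(rng.integers(2,5))]
        q=q0.copy(); ok=True
        for v,r,n in seq:
            for _ in range(n): q=row(q,np.array(v),r)
            if not safe(q): ok=False;break
        if ok:
            c=cost(q)+.01*sum(m[2] for m in seq)
            if c<best[0]: best=(c,seq,q)
    return best
def mac(rng):
    v=rng.choice([-20,-10,0,0,0,10,20],3).tolist() if rng.random()<.7 else [0,0,0]
    return (v,float(rng.choice([-.12,0,.12])),int(rng.integers(2,15)))
if __name__=='__main__':
    import os; n=os.cpu_count(); print(n)
    with Pool(n) as p: B=p.map(one,range(n))
    B.sort(key=lambda b:b[0])
    for b in B[:4]:
        print(round(b[0],2),b[1]); show(b[2])
E
OMP_NUM_THREADS=1 python3 srch.py
```

```text
4
0.74 [([0, 0, 0], -0.12, 11), ([0, 20, 0], 0.12, 7)]
[521. 216. 381.] q [-1.66  0.22  1.12  2.33  1.93  0.23  2.33] tilt 51.0 az 5.3 yz 0.006
0.84 [([0, 0, 0], -0.12, 12), ([-20, 10, 0], -0.12, 5), ([0, 0, 0], 0.12, 13), ([20, 0, 0], 0.0, 3)]
[572. 145. 361.] q [-0.97  0.19  0.63  2.34  2.67  0.24  1.78] tilt 50.7 az 6.4 yz -0.011
1.03 [([10, 0, -10], 0.12, 7), ([0, 0, 0], -0.12, 13), ([-10, 20, -10], 0.12, 5)]
[504. 106. 368.] q [-1.33  0.02  0.94  2.46  2.19  0.27  2.32] tilt 49.2 az 5.4 yz 0.02
1.52 [([0, 0, 0], 0.0, 3), ([0, -10, 20], 0.0, 3), ([-10, 10, 0], 0.0, 10), ([10, 0, -20], -0.12, 4)]
[476. 149. 362.] q [-1.65  0.01  1.03  2.45  1.69  0.39  2.66] tilt 47.0 az 3.7 yz 0.039
```

Call:
{"api": "send_rows", "payload": {"rows": [[1,0,0,0,-0.12],[1,0,0,0,-0.12],[1,0,0,0,-0.12],[1,0,0,0,-0.12],[1,0,0,0,-0.12],[1,0,0,0,-0.12]]}}

```text
clock: 8.27
eef_pos: [526.8, 87.8, 390.4]
tool_rot: [2.944, -0.831, 0.399]
force: [-2.6, 7.9, -1.0]
width: 85.2
```

Run:
```python
from h import *
s,R=st()
```

```text
t 8.27 p [526.8  87.8 390.4] q [-1.676 -0.089  1.321  2.382  1.864  0.232  2.936] F [-2.6  7.9 -1. ] T [0.18 0.97 0.44] w 85.2
x [0.621 0.262 0.739] y [ 0.248 -0.96   0.132] z [ 0.744  0.101 -0.661] tilt 48.6 az 7.7
```

```bash
sed -i 's/^q0=.*/q0=np.array([-1.676,-.089,1.32,2.382,1.864,.232,2.936])/; s/<100/<70/' srch.py; OMP_NUM_THREADS=1 python3 srch.py
```

```text
4
0.46 [([0, 10, 0], 0.0, 8), ([-10, 20, -20], 0.12, 3)]
[507. 198. 367.] q [-1.48  0.13  0.91  2.38  1.93  0.28  2.39] tilt 49.0 az 7.3 yz 0.001
0.58 [([0, 0, -10], -0.12, 11), ([0, 0, 0], 0.12, 6), ([20, 0, 0], 0.0, 2), ([10, 0, 0], 0.12, 2)]
[575.  86. 359.] q [-0.24  0.15 -0.02  2.34  2.63  0.23  1.98] tilt 49.5 az 6.7 yz 0.004
0.64 [([-10, 0, -20], 0.12, 5), ([0, 0, 0], 0.0, 2), ([0, 0, -10], -0.12, 10), ([0, 0, 0], 0.12, 4)]
[489.  95. 349.] q [-0.94  0.02  0.55  2.46  2.01  0.24  2.45] tilt 45.5 az 4.3 yz -0.004
0.94 [([10, 0, -20], 0.12, 14), ([0, 0, 0], -0.12, 7)]
[518.  81. 352.] q [-1.04  0.09  0.73  2.47  2.47  0.28  2.03] tilt 49.2 az 1.7 yz 0.031
```

Call:
{"api": "send_rows", "payload": {"rows": [[1,0.0026,-0.0096,0.001,0],[1,0.0026,-0.0096,0.001,0],[1,0.0026,-0.0096,0.001,0],[1,0.0026,-0.0096,0.001,0],[1,0.0026,-0.0096,0.001,0],[1,0.0026,-0.0096,0.001,0],[1,0.0026,-0.0096,0.001,0],[1,0.0026,-0.0096,0.001,0]]}}

```text
clock: 8.93
eef_pos: [528.0, 182.8, 405.6]
tool_rot: [2.994, -0.856, 0.355]
force: [-0.8, -0.3, -0.1]
width: 85.3
```

Run:
```python
from h import *
s,R=st()
import fs
# sim direct run from here to pregrasp left
for wps in ([[520,150,350],[530,60,280],[560,50,180]],[[520,100,330],[560,50,180]]):
  for nr in (0,1,2):
    q=np.clip(np.array(s['qpos']),fs.lo,fs.hi)
    k=0; print(nr)
    for wp in wps:
        for i in range(25):
            p=fs.fkj(q)[0]; d=np.array(wp)-p; Ln=np.linalg.norm(d)
            if Ln<3: break
            q=fs.row(q,d*min(1,30/Ln),.12 if k<nr else 0); k+=1
        print(k,end=' '); fs.show(q)
```

```text
t 8.93 p [528.  182.8 405.6] q [-1.646  0.052  1.136  2.31   1.638  0.233  2.931] F [-0.8 -0.3 -0.1] T [-0.11  0.75 -0.11] w 85.3
x [0.614 0.228 0.755] y [ 0.239 -0.966  0.097] z [ 0.752  0.121 -0.648] tilt 49.6 az 9.2
0
5 [520. 150. 350.] q [-1.04  0.13  0.59  2.45  2.46  0.33  2.11] tilt 50.4 az 7.3 yz 0.12
17 [530.  60. 280.] q [ 0.59  0.45 -1.21  2.46  1.97  0.77  2.82] tilt 44.6 az -0.1 yz 0.212
23 [562.  50. 181.] q [ 0.53  0.84 -1.24  2.46  2.09  1.12  2.84] tilt 41.9 az -0.8 yz 0.207
1
5 [520. 150. 350.] q [-1.04  0.13  0.59  2.45  2.46  0.33  2.07] tilt 50.4 az 7.2 yz 0.089
17 [530.  60. 280.] q [ 0.59  0.45 -1.21  2.46  1.97  0.77  2.78] tilt 44.6 az -0.1 yz 0.185
23 [562.  50. 181.] q [ 0.53  0.84 -1.24  2.46  2.09  1.12  2.8 ] tilt 41.9 az -0.9 yz 0.181
2
5 [520. 150. 350.] q [-1.03  0.13  0.58  2.45  2.45  0.32  2.04] tilt 50.3 az 7.3 yz 0.057
17 [530.  60. 280.] q [ 0.6   0.45 -1.22  2.46  1.96  0.78  2.75] tilt 44.6 az -0.1 yz 0.157
23 [562.  50. 181.] q [ 0.53  0.85 -1.25  2.46  2.08  1.13  2.77] tilt 41.9 az -0.8 yz 0.155
0
12 [520. 100. 330.] q [-0.05  0.14 -0.38  2.47  2.35  0.41  2.33] tilt 48.7 az 5.2 yz 0.151
23 [562.  50. 181.] q [ 0.58  0.84 -1.23  2.47  2.15  1.05  2.86] tilt 42.0 az 3.9 yz 0.175
1
12 [520. 100. 330.] q [-0.06  0.15 -0.4   2.47  2.27  0.43  2.35] tilt 48.7 az 3.8 yz 0.131
23 [562.  50. 181.] q [ 0.56  0.85 -1.25  2.47  2.11  1.09  2.81] tilt 41.9 az 1.7 yz 0.161
2
12 [520. 100. 330.] q [-0.05  0.14 -0.38  2.47  2.34  0.4   2.27] tilt 48.5 az 5.0 yz 0.09
23 [562.  50. 181.] q [ 0.58  0.84 -1.23  2.47  2.14  1.04  2.78] tilt 41.8 az 3.6 yz 0.122
```

Run:
```python
from h import *
go([520,130,340],4)
```

```text
t 8.93 p [528.  182.8 405.6] q [-1.646  0.052  1.136  2.31   1.638  0.233  2.931] F [-0.8 -0.3 -0.1] T [-0.11  0.75 -0.11] w 85.3
x [0.614 0.228 0.755] y [ 0.239 -0.966  0.097] z [ 0.752  0.121 -0.648] tilt 49.6 az 9.2
d [-0.0665  0.0428  0.0301] n 4 per [-0.0166  0.0107  0.0075]
```

Call:
{"api": "send_rows", "payload": {"rows": [[1,-0.0166,0.0107,0.0075,0.05],[1,-0.0166,0.0107,0.0075,0.05],[1,-0.0166,0.0107,0.0075,0],[1,-0.0166,0.0107,0.0075,0]]}}

```text
clock: 9.27
eef_pos: [525.3, 166.1, 375.3]
tool_rot: [3.059, -0.878, 0.281]
force: [0.9, -0.6, 0.6]
width: 85.6
```

Run:
```python
from h import *
go([520,100,330],3)
go([550,55,240],4)
```

```text
t 9.27 p [525.3 166.1 375.3] q [-1.164  0.086  0.698  2.393  2.292  0.252  2.24 ] F [ 0.9 -0.6  0.6] T [-0.18  0.73 -0.02] w 85.6
x [0.614 0.177 0.769] y [ 0.215 -0.975  0.052] z [ 0.76   0.134 -0.637] tilt 50.5 az 10.0
d [-0.0498  0.061   0.016 ] n 3 per [-0.0166  0.0203  0.0053]
t 9.27 p [525.3 166.1 375.3] q [-1.164  0.086  0.698  2.393  2.292  0.252  2.24 ] F [ 0.9 -0.6  0.6] T [-0.18  0.73 -0.02] w 85.6
x [0.614 0.177 0.769] y [ 0.215 -0.975  0.052] z [ 0.76   0.134 -0.637] tilt 50.5 az 10.0
d [-0.1086  0.1066  0.0901] n 4 per [-0.0272  0.0266  0.0225]
```

Tracking the model; continue down.

Call:
{"api": "send_rows", "payload": {"rows": [[1,-0.0166,0.0203,0.0053,0.03],[1,-0.0166,0.0203,0.0053,0.03],[1,-0.0166,0.0203,0.0053,0],[1,-0.0166,0.0203,0.0053,0]]}}

```text
clock: 9.6
eef_pos: [526.0, 129.2, 349.3]
tool_rot: [3.099, -0.88, 0.225]
force: [0.2, 0.9, 0.6]
width: 85.3
```

Run:
```python
from h import *
go([550,55,240],4)
```

```text
t 9.6 p [526.  129.2 349.3] q [-0.637  0.113  0.254  2.455  2.661  0.323  1.904] F [0.2 0.9 0.6] T [-0.19  0.8  -0.04] w 85.3
x [0.621 0.142 0.771] y [ 0.191 -0.981  0.027] z [ 0.76   0.13  -0.637] tilt 50.5 az 9.7
d [-0.0799  0.0744  0.0781] n 4 per [-0.02    0.0186  0.0195]
```

Run:
```python
from h import *
import fs
s,R=st()
for wps in ([[500,100,300],[500,55,220],[562,46,150]],[[520,80,270],[520,55,200],[562,46,150]],[[540,80,270],[550,50,180]]):
    q=np.clip(np.array(s['qpos']),fs.lo,fs.hi); k=0
    for wp in wps:
        for i in range(12):
            p=fs.fkj(q)[0]; d=np.array(wp)-p; Ln=np.linalg.norm(d)
            if Ln<3: break
            q=fs.row(q,d*min(1,30/Ln),0); k+=1
        print(k,end=' '); fs.show(q)
```

```text
t 9.6 p [526.  129.2 349.3] q [-0.637  0.113  0.254  2.455  2.661  0.323  1.904] F [0.2 0.9 0.6] T [-0.19  0.8  -0.04] w 85.3
x [0.621 0.142 0.771] y [ 0.191 -0.981  0.027] z [ 0.76   0.13  -0.637] tilt 50.5 az 9.7
10 [500. 100. 300.] q [ 0.6   0.31 -1.19  2.46  1.94  0.56  2.66] tilt 43.3 az 6.7 yz 0.061
17 [502.  55. 221.] q [ 0.66  0.57 -1.24  2.46  1.89  0.7   2.84] tilt 35.2 az 6.5 yz 0.053
21 [562.  46. 150.] q [ 0.58  0.82 -1.13  2.39  2.08  0.85  2.82] tilt 35.2 az 6.5 yz 0.053
11 [520.  80. 270.] q [ 0.6   0.46 -1.23  2.47  1.98  0.71  2.71] tilt 42.6 az 5.3 yz 0.085
17 [522.  55. 201.] q [ 0.61  0.67 -1.23  2.47  1.98  0.83  2.79] tilt 36.8 az 4.9 yz 0.078
20 [562.  46. 150.] q [ 0.57  0.84 -1.14  2.42  2.11  0.92  2.8 ] tilt 36.8 az 4.9 yz 0.078
10 [540.  80. 270.] q [ 0.63  0.53 -1.25  2.47  2.1   0.77  2.71] tilt 45.5 az 7.8 yz 0.104
17 [552.  50. 181.] q [ 0.64  0.82 -1.25  2.47  2.15  0.95  2.83] tilt 40.4 az 8.3 yz 0.09
```

Run:
```python
from h import *
go([540,80,270],3)
```

```text
t 9.6 p [526.  129.2 349.3] q [-0.637  0.113  0.254  2.455  2.661  0.323  1.904] F [0.2 0.9 0.6] T [-0.19  0.8  -0.04] w 85.3
x [0.621 0.142 0.771] y [ 0.191 -0.981  0.027] z [ 0.76   0.13  -0.637] tilt 50.5 az 9.7
d [-0.0595  0.0488  0.0547] n 3 per [-0.0198  0.0163  0.0182]
```

Call:
{"api": "send_rows", "payload": {"rows": [[1,-0.0198,0.0163,0.0182,0],[1,-0.0198,0.0163,0.0182,0],[1,-0.0198,0.0163,0.0182,0],[1,-0.0198,0.0163,0.0182,0],[1,-0.0198,0.0163,0.0182,0]]}}

```text
clock: 10.02
eef_pos: [544.3, 115.4, 305.2]
tool_rot: [3.05, -0.856, 0.277]
force: [-0.0, -0.5, -0.8]
width: 85.1
```

Run:
```python
from h import *
go([550,50,185],4)
```

```text
t 10.02 p [544.3 115.4 305.2] q [ 0.113  0.267 -0.574  2.462  2.467  0.513  2.179] F [-0.  -0.5 -0.8] T [-0.14  0.78  0.04] w 85.1
x [0.63  0.179 0.756] y [ 0.206 -0.977  0.06 ] z [ 0.749  0.118 -0.652] tilt 49.3 az 8.9
d [-0.0989  0.0579  0.0749] n 4 per [-0.0247  0.0145  0.0187]
```

Run:
```python
from h import *
go([535,55,220],4)
```

```text
t 10.02 p [544.3 115.4 305.2] q [ 0.113  0.267 -0.574  2.462  2.467  0.513  2.179] F [-0.  -0.5 -0.8] T [-0.14  0.78  0.04] w 85.1
x [0.63  0.179 0.756] y [ 0.206 -0.977  0.06 ] z [ 0.749  0.118 -0.652] tilt 49.3 az 8.9
d [-0.081   0.052   0.0415] n 4 per [-0.0203  0.013   0.0104]
```

Call:
{"api": "send_rows", "payload": {"rows": [[1,-0.0203,0.013,0.0104,0.03],[1,-0.0203,0.013,0.0104,0.03],[1,-0.0203,0.013,0.0104,0],[1,-0.0203,0.013,0.0104,0],[1,-0.0203,0.013,0.0104,0]]}}

```text
clock: 10.43
eef_pos: [572.3, 73.2, 236.1]
tool_rot: [3.065, -0.822, 0.243]
force: [0.4, -0.7, -1.5]
width: 85.2
```

Run:
```python
from h import *
go([535,50,200],4)
```

```text
t 10.43 p [572.3  73.2 236.1] q [ 0.599  0.711 -1.24   2.463  2.208  0.938  2.639] F [ 0.4 -0.7 -1.5] T [-0.19  0.88 -0.05] w 85.2
x [0.661 0.164 0.732] y [ 0.186 -0.981  0.052] z [ 0.727  0.102 -0.679] tilt 47.2 az 8.0
d [-0.0549  0.014  -0.0049] n 4 per [-0.0137  0.0035 -0.0012]
```

Call:
{"api": "send_rows", "payload": {"rows": [[1,-0.018,0.004,-0.002,0],[1,-0.018,0.004,-0.002,0],[1,-0.018,0.004,-0.002,0],[1,-0.018,0.004,-0.002,0]]}}

```text
clock: 10.77
eef_pos: [569.9, 46.8, 203.2]
tool_rot: [3.094, -0.774, 0.205]
force: [1.0, 0.2, -0.0]
width: 85.0
```

Run:
```python
from h import *
s,R=st()
z=R[:,2]; h=np.array([603,52.5,116]); print('grasp tcp',h+19*z,'pre',h+19*z-90*z)
b=np.array([np.cos(.216),np.sin(.216),0]); print('y.b',R[:,1]@b)
p=get_image('wrist'); save(p,'w1.png'); p=get_image('side'); save(p,'s2.png')
```

```text
t 10.77 p [569.9  46.8 203.2] q [ 0.657  0.798 -1.246  2.465  2.215  0.95   2.693] F [ 1.   0.2 -0. ] T [-0.09  0.76 -0.03] w 85.0
x [0.7   0.146 0.699] y [ 0.171 -0.985  0.034] z [ 0.693  0.095 -0.714] tilt 44.4 az 7.8
grasp tcp [616.17056557  54.31038003 102.42580659] pre [553.78367603  45.73489566 166.72461748]
y.b -0.04427471457853696
```

View pics/w1.png

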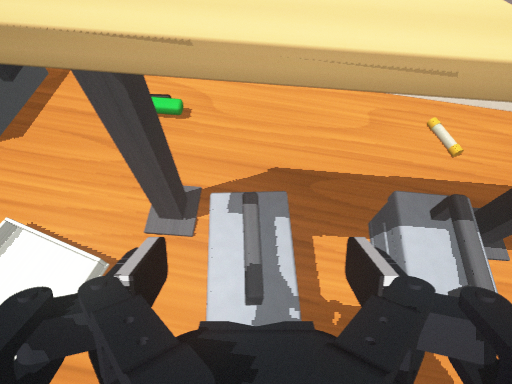

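View pics/s2.png

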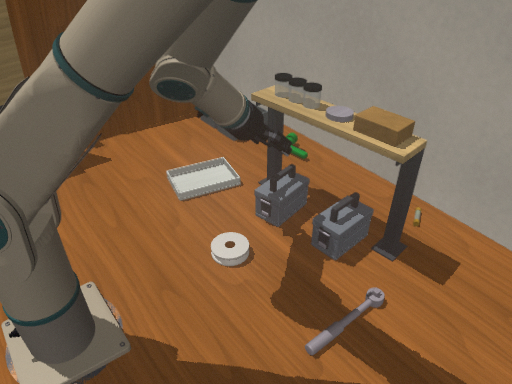

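Run:
```python
from h import *
go([604,52,125],3); go([616,54.5,102.5],4)
```

```text
t 10.87 p [569.3  45.9 202.6] q [ 0.658  0.798 -1.246  2.466  2.215  0.95   2.693] F [ 0.4 -0.4  0.4] T [-0.14  0.75  0.04] w 85.4
x [0.701 0.146 0.698] y [ 0.17  -0.985  0.035] z [ 0.692  0.094 -0.715] tilt 44.3 az 7.8
d [-0.0289 -0.0028  0.0801] n 3 per [-0.0096 -0.0009  0.0267]
t 10.87 p [569.3  45.9 202.6] q [ 0.658  0.798 -1.246  2.466  2.215  0.95   2.693] F [ 0.4 -0.4  0.4] T [-0.14  0.75  0.04] w 85.4
x [0.701 0.146 0.698] y [ 0.17  -0.985  0.035] z [ 0.692  0.094 -0.715] tilt 44.3 az 7.8
d [-0.0359 -0.004   0.1047] n 4 per [-0.009  -0.001   0.0262]
```

Call:
{"api": "send_rows", "payload": {"rows": [[1,-0.0096,-0.001,0.0267,-0.02],[1,-0.0096,-0.001,0.0267,-0.02],[1,-0.0096,-0.001,0.0267,-0.02]]}}

```text
clock: 11.12
eef_pos: [608.5, 54.1, 132.1]
tool_rot: [3.024, -0.782, 0.3]
force: [0.3, -0.3, 0.2]
width: 85.5
```

Run:
```python
from h import *
s,R=st(); z=R[:,2]; h=np.array([603,52.5,116])
go(h+19*z,2)
b=np.array([np.cos(.216),np.sin(.216),0]); print('y.b',R[:,1]@b)
```

```text
t 11.12 p [608.5  54.1 132.1] q [ 0.557  1.002 -1.122  2.419  2.391  1.09   2.726] F [ 0.3 -0.3  0.2] T [-0.15  0.7  -0.03] w 85.5
x [0.678 0.209 0.705] y [ 0.214 -0.973  0.084] z [ 0.704  0.094 -0.704] tilt 45.2 az 7.6
t 11.12 p [608.5  54.1 132.1] q [ 0.557  1.002 -1.122  2.419  2.391  1.09   2.726] F [ 0.3 -0.3  0.2] T [-0.15  0.7  -0.03] w 85.5
x [0.678 0.209 0.705] y [ 0.214 -0.973  0.084] z [ 0.704  0.094 -0.704] tilt 45.2 az 7.6
d [-0.0154 -0.001   0.0263] n 2 per [-0.0077 -0.0005  0.0132]
y.b 0.00041627506964410344
```

Call:
{"api": "send_rows", "payload": {"rows": [[1,-0.0077,-0.0005,0.0132,0.03],[1,-0.0077,-0.0005,0.0132,0]]}}

```text
clock: 11.28
eef_pos: [619.0, 56.9, 101.5]
tool_rot: [3.054, -0.788, 0.257]
force: [0.7, 0.6, 0.4]
width: 85.3
```

Run:
```python
from h import *
s,R=st(); z=R[:,2]; h=np.array([603,52.5,116])
go(h+19*z,1)
p=get_image('wrist'); save(p,'w2.png')
```

```text
t 11.28 p [619.   56.9 101.5] q [ 0.537  1.088 -1.093  2.399  2.451  1.142  2.702] F [0.7 0.6 0.4] T [-0.12  0.74 -0.02] w 85.3
x [0.682 0.179 0.709] y [ 0.193 -0.979  0.062] z [ 0.705  0.095 -0.702] tilt 45.4 az 7.6
t 11.28 p [619.   56.9 101.5] q [ 0.537  1.088 -1.093  2.399  2.451  1.142  2.702] F [0.7 0.6 0.4] T [-0.12  0.74 -0.02] w 85.3
x [0.682 0.179 0.709] y [ 0.193 -0.979  0.062] z [ 0.705  0.095 -0.702] tilt 45.4 az 7.6
d [-0.0015  0.0021 -0.0029] n 1 per [-0.0015  0.0021 -0.0029]
```

View pics/w2.png

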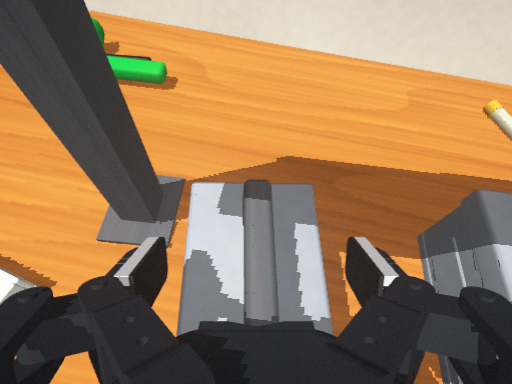

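Call:
{"api": "send_rows", "payload": {"rows": [[0.2,-0.0015,0.002,-0.004,0],[-0.4,0,0,0,0],[-1,0,0,0,0],[-1,0,0,0,0],[-1,0,0,0,0],[-1,0,0,0,0],[-1,0,0,0,0],[-1,0,0,0,0]]}}

```text
clock: 12.0
eef_pos: [615.6, 56.2, 106.9]
tool_rot: [3.053, -0.79, 0.26]
force: [0.8, 0.4, -3.1]
width: 12.7
```

Run:
```python
from h import *
s,R=st(); print(R.T@np.array([0,0,.001]), s['tau'])
p=get_image('wrist'); save(p,'w3.png')
```

```text
t 12.0 p [615.6  56.2 106.9] q [ 0.542  1.077 -1.101  2.409  2.446  1.141  2.701] F [ 0.8  0.4 -3.1] T [-0.1   1.05  0.01] w 12.7
x [0.68  0.181 0.71 ] y [ 0.196 -0.979  0.062] z [ 0.707  0.096 -0.701] tilt 45.5 az 7.8
[ 7.10403900e-04  6.24700224e-05 -7.01016259e-04] [  0.09363606 -48.12031388 -14.22597706  -2.59068064   2.9971949
   2.01714277   0.07114103]
```

View pics/w3.png

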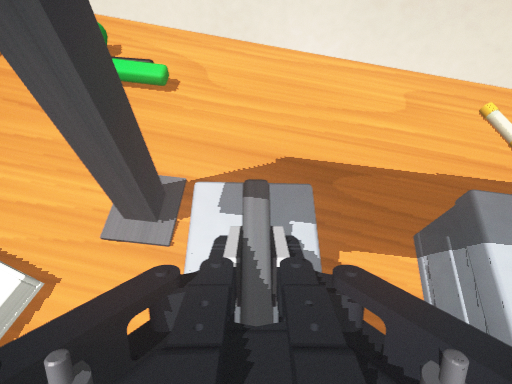

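Call:
{"api": "send_rows", "payload": {"rows": [[-1,0.005,0.0004,-0.0049,0],[-1,0.005,0.0004,-0.0049,0],[-1,0.005,0.0004,-0.0049,0],[-1,0.005,0.0004,-0.0049,0],[-1,0.0035,0.0003,-0.0035,0],[-1,0,0,0,0],[-1,0,0,0,0],[-1,0,0,0,0],[-1,0,0,0,0],[-1,0,0,0,0]]}}

```text
clock: 12.88
eef_pos: [613.5, 54.7, 141.5]
tool_rot: [3.052, -0.784, 0.26]
force: [-0.3, -0.0, -5.0]
width: 12.9
```

Run:
```python
from h import *
F=[]
for i in range(6):
    s=read_state(); F.append(s['force']); get_image('wrist')
s,R=st(); print(np.round(F,2),np.mean(F,0))
p=get_image('side'); save(p,'s3.png')
```

```text
t 13.18 p [613.6  54.8 141.6] q [ 0.566  0.98  -1.136  2.402  2.362  1.06   2.719] F [ 0.2 -0.3 -4.4] T [-0.15  1.28  0.05] w 12.6
x [0.684 0.182 0.706] y [ 0.195 -0.979  0.063] z [ 0.703  0.094 -0.705] tilt 45.2 az 7.6
[[-0.29 -0.01 -5.03]
 [-0.01 -0.71 -4.03]
 [ 1.22  0.32 -5.47]
 [-0.45  0.05 -4.12]
 [-0.12  0.29 -3.99]
 [ 0.04  0.31 -4.54]] [ 0.06364888  0.0385465  -4.52884836]
```

View pics/s3.png

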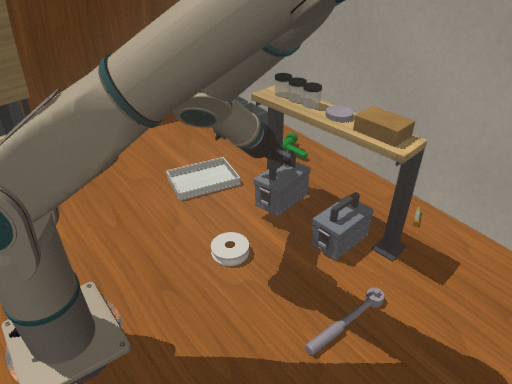

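Call:
{"api": "send_rows", "payload": {"rows": [[-1,-0.0043,-0.0004,0.0042,0],[-1,-0.0043,-0.0004,0.0042,0],[-1,-0.0043,-0.0004,0.0042,0],[-1,-0.0043,-0.0004,0.0042,0],[-1,-0.0022,-0.0002,0.0021,0],[-1,-0.0014,0,0.0014,0],[-1,-0.0007,0,0.0007,0]]}}

```text
clock: 13.82
eef_pos: [613.1, 54.5, 107.1]
tool_rot: [3.053, -0.782, 0.258]
force: [-5.0, -4.1, 7.4]
width: 12.5
```

Run:
```python
from h import *
s,R=st()
```

```text
t 13.82 p [613.1  54.5 107.1] q [ 0.543  1.068 -1.098  2.411  2.437  1.132  2.699] F [-5.  -4.1  7.4] T [-0.56  0.47 -0.46] w 12.5
x [0.686 0.181 0.705] y [ 0.194 -0.979  0.063] z [ 0.702  0.093 -0.706] tilt 45.1 az 7.6
```

Call:
{"api": "send_rows", "payload": {"rows": [[-0.3,0,0,0,0],[0.2,0,0,0,0],[1,0,0,0,0],[1,0,0,0,0],[1,0,0,0,0],[1,0,0,0,0]]}}

```text
clock: 14.32
eef_pos: [616.6, 56.1, 111.8]
tool_rot: [3.05, -0.794, 0.261]
force: [-0.3, -0.7, -0.2]
width: 83.8
```

Run:
```python
from h import *
s,R=st()
p=get_image('wrist'); save(p,'w4.png')
p=get_image('side'); save(p,'s4.png')
P,u,v=pts(p)
for n,y0,y1 in [('L',-20,120),('R',-200,-70)]:
    s=P[(P[:,0]>520)&(P[:,0]<720)&(P[:,1]>y0)&(P[:,1]<y1)&(P[:,2]>79)&(P[:,2]<92)]
    print(n,cv2.minAreaRect(s[:,:2].astype(np.float32)),np.median(s[:,2]))
```

```text
t 14.32 p [616.6  56.1 111.8] q [ 0.543  1.065 -1.102  2.409  2.442  1.135  2.698] F [-0.3 -0.7 -0.2] T [-0.09  0.75  0.04] w 83.8
x [0.677 0.181 0.713] y [ 0.195 -0.979  0.064] z [ 0.71   0.096 -0.698] tilt 45.7 az 7.7
L ((598.8060302734375, 47.634212493896484), (137.1220245361328, 81.06059265136719), 11.480900764465332) 85.30138509941736
R ((633.0623168945312, -130.84042358398438), (137.9600372314453, 82.16907501220703), 5.618289470672607) 85.35297081974907
```

View pics/w4.png

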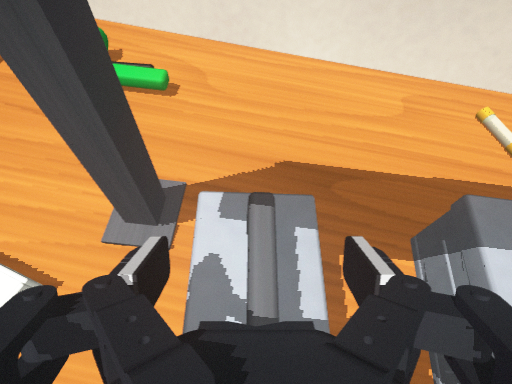

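View pics/s4.png

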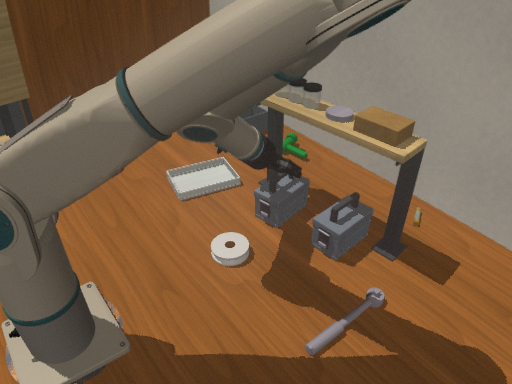

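Run:
```python
from h import *
import fs
s,R=st()
q=np.clip(np.array(s['qpos']),fs.lo,fs.hi); k=0
for wp,r in (([592,53,165],0),([608,-131,168],.02),([634+13,-127,103],0)):
    for i in range(15):
        p=fs.fkj(q)[0]; d=np.array(wp)-p; Ln=np.linalg.norm(d)
        if Ln<3: break
        q=fs.row(q,d*min(1,30/Ln),r); k+=1
    print(k,end=' '); fs.show(q)
go([592,53,165],2)
```

```text
t 14.42 p [616.4  56.  111.5] q [ 0.543  1.065 -1.102  2.409  2.442  1.135  2.698] F [-0.2 -0.9 -0.3] T [-0.13  0.76 -0.03] w 85.4
x [0.678 0.181 0.713] y [ 0.195 -0.979  0.064] z [ 0.709  0.095 -0.698] tilt 45.7 az 7.7
2 [592.  53. 165.] q [ 0.59  0.92 -1.17  2.45  2.34  1.06  2.69] tilt 45.7 az 7.7 yz 0.064
9 [ 608. -131.  168.] q [ 1.07  0.93 -1.14  2.32  2.46  0.63  2.88] tilt 45.7 az 7.7 yz -0.036
12 [ 647. -127.  103.] q [ 0.99  1.09 -1.08  2.25  2.55  0.72  2.9 ] tilt 45.7 az 7.7 yz -0.036
t 14.42 p [616.4  56.  111.5] q [ 0.543  1.065 -1.102  2.409  2.442  1.135  2.698] F [-0.2 -0.9 -0.3] T [-0.13  0.76 -0.03] w 85.4
x [0.678 0.181 0.713] y [ 0.195 -0.979  0.064] z [ 0.709  0.095 -0.698] tilt 45.7 az 7.7
d [ 0.021   0.0016 -0.055 ] n 2 per [ 0.0105  0.0008 -0.0275]
```

Call:
{"api": "send_rows", "payload": {"rows": [[1,0.0105,0.0008,-0.0275,0],[1,0.0105,0.0008,-0.0275,0],[1,0,0,0,0]]}}

```text
clock: 14.67
eef_pos: [590.4, 53.5, 163.0]
tool_rot: [3.057, -0.788, 0.255]
force: [-0.9, 0.7, -0.1]
width: 85.6
```

Run:
```python
from h import *
go([608,-131,170],7)
```

```text
t 14.67 p [590.4  53.5 163. ] q [ 0.582  0.919 -1.168  2.454  2.333  1.055  2.683] F [-0.9  0.7 -0.1] T [-0.1   0.7  -0.05] w 85.6
x [0.682 0.178 0.709] y [ 0.194 -0.979  0.059] z [ 0.705  0.097 -0.703] tilt 45.3 az 7.8
d [-0.0159  0.1845 -0.0103] n 7 per [-0.0023  0.0264 -0.0015]
```

Call:
{"api": "send_rows", "payload": {"rows": [[1,-0.0023,0.0264,-0.0015,0],[1,-0.0023,0.0264,-0.0015,0],[1,-0.0023,0.0264,-0.0015,0],[1,-0.0023,0.0264,-0.0015,0.025],[1,-0.0023,0.0264,-0.0015,0.025],[1,-0.0023,0.0264,-0.0015,0.025],[1,-0.0023,0.0264,-0.0015,0.025],[1,0,0,0,0]]}}

```text
clock: 15.33
eef_pos: [609.7, -137.6, 169.0]
tool_rot: [-3.126, -0.799, 0.118]
force: [0.6, -1.2, -0.1]
width: 85.5
```

Run:
```python
from h import *
s,R=st(); z=R[:,2]; h=np.array([634,-128.5,116])
print(R[:,1]@np.array([.9962,.0872,0]))
go(h+15*z,3)
s=read_state(); T=np.eye(4); T[:3,:3]=R; T[:3,3]=s['eef_pos']
p=get_image('wrist'); save(p,'w5.png')
M=T@p['tool_from_camera']; zz=p['z_map']; v,u=np.nonzero(zz>0)
n=cv2.undistortPoints(np.stack([u,v],1).astype(float)[:,None],p['K'],np.array(p['dist']))[:,0]
X=np.c_[n*zz[v,u][:,None],zz[v,u]]@M[:3,:3].T+M[:3,3]
b=X[(X[:,2]>118)&(X[:,2]<130)&(X[:,0]>570)&(X[:,0]<700)&(abs(X[:,1]+128)<25)]
print(len(b),cv2.minAreaRect(b[:,:2].astype(np.float32)),np.median(b,0))
```

```text
t 15.33 p [ 609.7 -137.6  169. ] q [ 1.069  0.899 -1.102  2.308  2.506  0.58   2.878] F [ 0.6 -1.2 -0.1] T [-0.19  0.76 -0.02] w 85.5
x [0.693 0.082 0.716] y [ 0.129 -0.992 -0.011] z [ 0.709  0.1   -0.698] tilt 45.8 az 8.0
0.04231194307111309
t 15.33 p [ 609.7 -137.6  169. ] q [ 1.069  0.899 -1.102  2.308  2.506  0.58   2.878] F [ 0.6 -1.2 -0.1] T [-0.19  0.76 -0.02] w 85.5
x [0.693 0.082 0.716] y [ 0.129 -0.992 -0.011] z [ 0.709  0.1   -0.698] tilt 45.8 az 8.0
d [-0.0204 -0.0053  0.0701] n 3 per [-0.0068 -0.0018  0.0234]
2369 ((634.5524291992188, -128.17076110839844), (89.70940399169922, 14.060514450073242), 4.822655200958252) [ 626.80883478 -128.83446075  121.68062857]
```

View pics/w5.png

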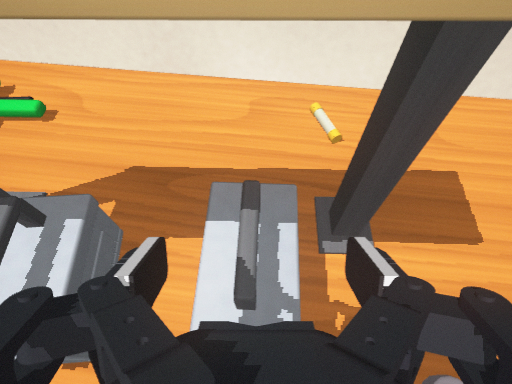

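Call:
{"api": "send_rows", "payload": {"rows": [[1,-0.0068,-0.0018,0.0234,0.02],[1,-0.0068,-0.0018,0.0234,0],[1,-0.0068,-0.0018,0.0234,0],[1,0,0,0,0]]}}

```text
clock: 15.72
eef_pos: [645.6, -122.9, 104.2]
tool_rot: [-3.108, -0.8, 0.096]
force: [-0.2, -0.3, -0.4]
width: 85.1
```

Run:
```python
from h import *
s,R=st(); z=R[:,2]; h=np.array([634.3,-128.3,116])
go(h+16*z,1)
```

```text
t 15.72 p [ 645.6 -122.9  104.2] q [ 0.97   1.071 -1.054  2.256  2.581  0.707  2.872] F [-0.2 -0.3 -0.4] T [-0.09  0.76 -0.05] w 85.1
x [0.694 0.067 0.717] y [ 0.12  -0.993 -0.023] z [ 0.71   0.102 -0.696] tilt 45.9 az 8.2
t 15.72 p [ 645.6 -122.9  104.2] q [ 0.97   1.071 -1.054  2.256  2.581  0.707  2.872] F [-0.2 -0.3 -0.4] T [-0.09  0.76 -0.05] w 85.1
x [0.694 0.067 0.717] y [ 0.12  -0.993 -0.023] z [ 0.71   0.102 -0.696] tilt 45.9 az 8.2
d [ 0.0003  0.0038 -0.0008] n 1 per [ 0.0003  0.0038 -0.0008]
```

Call:
{"api": "send_rows", "payload": {"rows": [[0.2,0,0.0038,0,0],[-0.4,0,0,0,0],[-1,0,0,0,0],[-1,0,0,0,0],[-1,0,0,0,0],[-1,0,0,0,0],[-1,0,0,0,0],[-1,0,0,0,0]]}}

```text
clock: 16.38
eef_pos: [644.0, -124.7, 106.9]
tool_rot: [-3.11, -0.799, 0.102]
force: [1.9, 0.8, -2.0]
width: 13.0
```

Run:
```python
from h import *
s,R=st(); print(R.T@np.array([0,0,.006]))
```

```text
t 16.38 p [ 644.  -124.7  106.9] q [ 0.976  1.061 -1.052  2.257  2.581  0.694  2.873] F [ 1.9  0.8 -2. ] T [-0.04  0.86 -0.08] w 13.0
x [0.694 0.071 0.717] y [ 0.124 -0.992 -0.022] z [ 0.71   0.104 -0.697] tilt 45.8 az 8.3
[ 0.00430147 -0.00013131 -0.00418092]
```

Call:
{"api": "send_rows", "payload": {"rows": [[-1,0.0043,-0.0001,-0.0042,0],[-1,0.0043,-0.0001,-0.0042,0],[-1,0.0043,-0.0001,-0.0042,0],[-1,0.0043,-0.0001,-0.0042,0],[-1,0.0043,-0.0001,-0.0042,0],[-1,0.002,0,-0.002,0],[-1,0,0,0,0],[-1,0,0,0,0],[-1,0,0,0,0],[-1,0,0,0,0],[-1,0,0,0,0]]}}

```text
clock: 17.3
eef_pos: [639.1, -125.0, 139.1]
tool_rot: [-3.106, -0.788, 0.099]
force: [-0.1, 0.1, -6.9]
width: 13.1
```

Run:
```python
from h import *
F=[]
for i in range(6):
    s=read_state(); F.append(s['force']); p=get_image('wrist')
save(p,'w6.png')
s,R=st(); print(np.round(F,2).tolist(),np.mean(F,0))
p=get_image('side'); save(p,'s6.png')
```

```text
t 17.6 p [ 639.2 -125.   139.3] q [ 0.988  0.969 -1.062  2.254  2.512  0.617  2.874] F [-0.6 -0.1 -7.6] T [-0.26  1.69 -0.01] w 12.8
x [0.701 0.07  0.709] y [ 0.124 -0.992 -0.025] z [ 0.702  0.105 -0.704] tilt 45.2 az 8.5
[[-0.05, 0.14, -6.9], [0.2, 0.15, -5.98], [-0.27, -0.4, -7.07], [1.32, 0.28, -5.96], [-0.52, 0.02, -5.68], [0.45, -0.03, -7.53]] [ 0.18910934  0.02676185 -6.52085413]
```

View pics/w6.png

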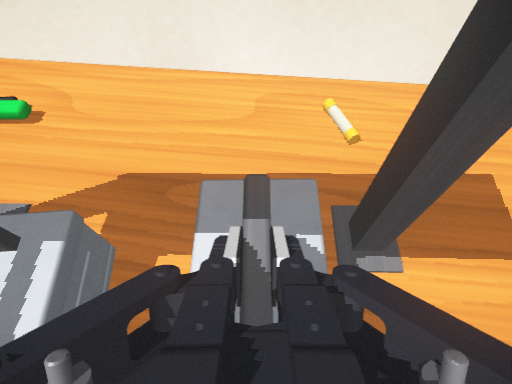

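View pics/s6.png

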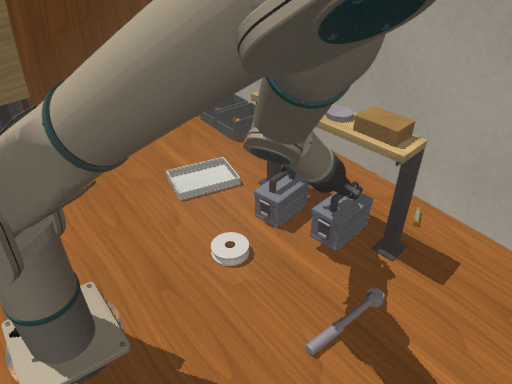

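```bash
cat > path.py <<'E'
from h import *
import fs
def run(q,wps,step=25,v=1):
    k=0
    for wp in wps:
        r=wp[3] if len(wp)>3 else 0
        for i in range(30):
            p=fs.fkj(q)[0]; d=np.array(wp[:3])-p; Ln=np.linalg.norm(d)
            if Ln<3: break
            q=fs.row(q,d*min(1,step/Ln),r); k+=1
        if v: print(k,end=' '); fs.show(q)
    return q
E
python3 - <<'E'
from path import *
s=read_state(); q0=np.clip(np.array(s['qpos']),fs.lo,fs.hi)
run(q0,[[600,-125,162],[560,-125,190],[520,-125,270],[515,-125,340],[515,0,345],[518,120,345],[523,230,340],[523,298,300],[523,298,150],[523,298,111]])
E
```

```text
2 [ 600. -125.  162.] q [ 1.06  0.91 -1.11  2.34  2.51  0.62  2.85] tilt 45.2 az 8.5 yz -0.025
4 [ 560. -125.  190.] q [ 1.14  0.83 -1.16  2.41  2.5   0.59  2.82] tilt 45.2 az 8.5 yz -0.025
8 [ 520. -125.  270.] q [ 1.32  0.56 -1.25  2.42  2.46  0.31  2.76] tilt 45.2 az 8.5 yz -0.025
13 [ 515. -125.  340.] q [ 1.42  0.32 -1.25  2.43  3.03  0.24  2.09] tilt 50.4 az 2.5 yz 0.028
19 [516.  -0. 346.] q [ 1.04  0.19 -1.24  2.47  2.41  0.35  2.34] tilt 49.2 az 2.7 yz 0.026
24 [518. 120. 345.] q [ 0.46  0.22 -1.12  2.43  1.9   0.62  2.52] tilt 49.2 az 2.7 yz 0.026
29 [523. 230. 340.] q [ 0.08  0.37 -1.11  2.3   1.68  0.93  2.56] tilt 49.2 az 2.7 yz 0.026
33 [523. 298. 300.] q [-0.16  0.54 -1.06  2.25  1.7   1.13  2.45] tilt 49.2 az 2.7 yz 0.026
39 [523. 298. 150.] q [-0.31  0.89 -0.91  2.36  2.02  1.38  2.09] tilt 49.2 az 2.7 yz 0.026
41 [523. 298. 111.] q [-0.34  0.99 -0.87  2.37  2.09  1.44  2.03] tilt 49.2 az 2.7 yz 0.026
```

Run:
```python
from path import *
s=read_state(); q0=np.clip(np.array(s['qpos']),fs.lo,fs.hi)
end=[[515,0,345],[518,120,345],[523,230,340],[523,298,300],[523,298,150],[523,298,111]]
for mid in ([[520,-125,270],[515,-60,340]],[[520,-125,290],[515,-125,320]],[[510,-125,270],[490,-125,320],[515,-100,345]],[[510,-125,240],[490,-125,290],[515,-60,340]],[[520,-160,270],[515,-160,310],[515,-100,340]],[[540,-125,270],[530,-125,340]]):
    print(mid); q=run(q0,[[600,-125,162],[560,-125,190]]+mid+end,v=0); fs.show(q)
```

```text
[[520, -125, 270], [515, -60, 340]]
[523. 298. 111.] q [-0.35  0.96 -0.81  2.39  2.14  1.37  1.99] tilt 48.8 az 5.0 yz 0.005
[[520, -125, 290], [515, -125, 320]]
[523. 298. 111.] q [-0.34  0.96 -0.83  2.38  2.12  1.37  2.01] tilt 48.4 az 4.6 yz 0.009
[[510, -125, 270], [490, -125, 320], [515, -100, 345]]
[523. 298. 111.] q [-0.57  0.84 -0.47  2.38  2.17  1.13  1.83] tilt 48.4 az 3.5 yz 0.019
[[510, -125, 240], [490, -125, 290], [515, -60, 340]]
[523. 298. 111.] q [-0.34  0.95 -0.81  2.38  2.12  1.35  2.01] tilt 48.1 az 4.9 yz 0.007
[[520, -160, 270], [515, -160, 310], [515, -100, 340]]
[523. 298. 111.] q [-0.36  0.96 -0.82  2.37  2.1   1.39  2.01] tilt 49.0 az 3.0 yz 0.025
[[540, -125, 270], [530, -125, 340]]
[523. 298. 111.] q [-0.36  0.98 -0.89  2.3   1.96  1.44  2.12] tilt 47.9 az -3.6 yz 0.094
```

Run:
```python
from h import *
go([560,-125,190],5)
```

```text
t 17.65 p [ 639.2 -125.   139.3] q [ 0.988  0.969 -1.062  2.254  2.512  0.617  2.874] F [ 0.9  0.  -6.5] T [-0.23  1.69 -0.01] w 12.7
x [0.701 0.07  0.71 ] y [ 0.124 -0.992 -0.025] z [ 0.702  0.105 -0.704] tilt 45.2 az 8.5
d [-0.0196 -0.011  -0.0913] n 5 per [-0.0039 -0.0022 -0.0183]
```

Call:
{"api": "send_rows", "payload": {"rows": [[-1,-0.0025,-0.0012,-0.01,0],[-1,-0.0039,-0.0022,-0.0183,0],[-1,-0.0039,-0.0022,-0.0183,0],[-1,-0.0039,-0.0022,-0.0183,0],[-1,-0.0039,-0.0022,-0.0183,0],[-1,-0.0015,-0.001,-0.008,0]]}}

```text
clock: 18.15
eef_pos: [554.8, -122.7, 191.5]
tool_rot: [-3.103, -0.787, 0.1]
force: [-0.2, 1.1, -7.0]
width: 13.0
```

Run:
```python
from h import *
go([540,-125,270],4)
```

```text
t 18.15 p [ 554.8 -122.7  191.5] q [ 1.136  0.819 -1.165  2.424  2.504  0.583  2.804] F [-0.2  1.1 -7. ] T [-0.21  1.76  0.01] w 13.0
x [0.702 0.07  0.708] y [ 0.126 -0.992 -0.027] z [ 0.701  0.108 -0.705] tilt 45.1 az 8.8
d [ 0.045  -0.0017 -0.066 ] n 4 per [ 0.0113 -0.0004 -0.0165]
```

Call:
{"api": "send_rows", "payload": {"rows": [[-1,0.009,-0.0004,-0.0165,0],[-1,0.0113,-0.0004,-0.0165,0],[-1,0.0113,-0.0004,-0.0165,0],[-1,0.0113,-0.0004,-0.0165,0]]}}

```text
clock: 18.48
eef_pos: [532.0, -122.1, 267.2]
tool_rot: [-3.095, -0.778, 0.1]
force: [0.6, -0.3, -4.8]
width: 12.9
```

Run:
```python
from path import *
s,R,d=go([530,-125,340],4)
q0=np.clip(np.array(s['qpos']),fs.lo,fs.hi)
end=[[515,0,345],[518,120,345],[523,230,340],[523,298,300],[523,298,150],[523,298,111]]
run(q0,[[530,-125,340]]+end)
run(q0,[[520,-100,340]]+end)
p=get_image('side'); save(p,'s7.png')
```

```text
t 18.48 p [ 532.  -122.1  267.2] q [ 1.268  0.563 -1.206  2.386  2.441  0.286  2.767] F [ 0.6 -0.3 -4.8] T [-0.37  1.57 -0.06] w 12.9
x [0.708 0.071 0.702] y [ 0.132 -0.991 -0.033] z [ 0.693  0.116 -0.711] tilt 44.7 az 9.5
d [ 0.0495  0.0002 -0.0535] n 4 per [ 0.0124  0.0001 -0.0134]
7 [ 530. -125.  340.] q [ 1.29  0.29 -1.23  2.37  2.28  0.23  2.76] tilt 46.5 az -3.6 yz 0.095
12 [515.  -1. 345.] q [ 0.93  0.17 -1.22  2.43  1.98  0.39  2.71] tilt 46.5 az -3.6 yz 0.095
17 [518. 120. 345.] q [ 0.45  0.27 -1.22  2.36  1.63  0.76  2.75] tilt 46.5 az -3.6 yz 0.095
22 [523. 230. 340.] q [ 0.07  0.42 -1.18  2.23  1.52  1.06  2.7 ] tilt 46.5 az -3.6 yz 0.095
26 [523. 298. 300.] q [-0.16  0.58 -1.11  2.17  1.57  1.22  2.58] tilt 46.5 az -3.6 yz 0.095
32 [523. 298. 150.] q [-0.31  0.89 -0.95  2.29  1.87  1.37  2.22] tilt 46.5 az -3.6 yz 0.095
34 [523. 298. 111.] q [-0.34  0.97 -0.91  2.29  1.95  1.41  2.15] tilt 46.5 az -3.6 yz 0.095
8 [ 520. -100.  340.] q [ 1.24  0.23 -1.22  2.4   2.27  0.25  2.7 ] tilt 46.1 az -4.4 yz 0.104
12 [515.  -0. 345.] q [ 0.87  0.15 -1.15  2.42  1.95  0.38  2.74] tilt 46.1 az -4.4 yz 0.104
17 [518. 120. 345.] q [ 0.42  0.26 -1.19  2.35  1.61  0.75  2.78] tilt 46.1 az -4.4 yz 0.104
22 [523. 230. 340.] q [ 0.05  0.42 -1.16  2.22  1.5   1.05  2.72] tilt 46.1 az -4.4 yz 0.104
26 [523. 298. 300.] q [-0.18  0.57 -1.09  2.16  1.55  1.21  2.6 ] tilt 46.1 az -4.4 yz 0.104
32 [523. 298. 150.] q [-0.32  0.88 -0.94  2.28  1.86  1.35  2.23] tilt 46.1 az -4.4 yz 0.104
34 [523. 298. 111.] q [-0.35  0.96 -0.89  2.28  1.93  1.39  2.16] tilt 46.1 az -4.4 yz 0.104
```

View pics/s7.png

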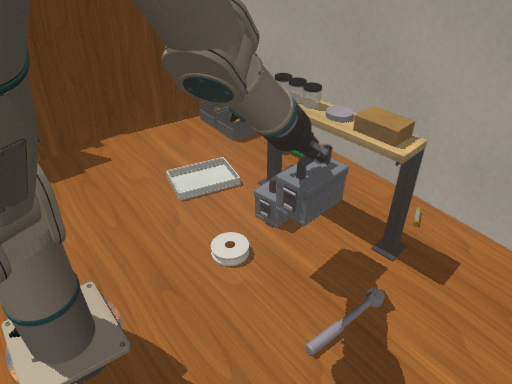

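Call:
{"api": "send_rows", "payload": {"rows": [[-1,0.0124,0,-0.0134,0],[-1,0.0124,0,-0.0134,0],[-1,0.0124,0,-0.0134,0],[-1,0.0124,0,-0.0134,0]]}}

```text
clock: 18.87
eef_pos: [538.3, -115.3, 310.6]
tool_rot: [3.133, -0.804, 0.112]
force: [0.3, 0.0, -6.9]
width: 12.5
```

Run:
```python
from path import *
s,R,d=go([522,-100,345],4)
q0=np.clip(np.array(s['qpos']),fs.lo,fs.hi)
end=[[515,0,345],[518,120,345],[523,230,340],[523,298,300],[523,298,111]]
run(q0,[[525,-115,345]]+end)
```

```text
t 18.87 p [ 538.3 -115.3  310.6] q [ 1.294  0.44  -1.247  2.361  2.366  0.235  2.762] F [ 0.3  0.  -6.9] T [-0.15  1.73  0.02] w 12.5
x [0.69  0.077 0.72 ] y [ 0.106 -0.994  0.006] z [ 0.716  0.072 -0.694] tilt 46.0 az 5.8
d [ 0.0147 -0.0167 -0.0345] n 4 per [ 0.0037 -0.0042 -0.0086]
4 [ 525. -114.  342.] q [ 1.36  0.31 -1.25  2.41  2.83  0.24  2.25] tilt 49.7 az 1.9 yz 0.04
9 [517.  -0. 347.] q [ 1.02  0.19 -1.23  2.47  2.38  0.36  2.38] tilt 49.2 az 2.0 yz 0.039
14 [518. 120. 345.] q [ 0.45  0.23 -1.12  2.42  1.88  0.64  2.54] tilt 49.2 az 2.0 yz 0.039
19 [523. 230. 340.] q [ 0.07  0.38 -1.12  2.3   1.67  0.95  2.57] tilt 49.2 az 2.0 yz 0.039
23 [523. 298. 300.] q [-0.16  0.54 -1.06  2.25  1.69  1.14  2.46] tilt 49.2 az 2.0 yz 0.039
31 [523. 298. 111.] q [-0.34  0.99 -0.87  2.36  2.07  1.44  2.04] tilt 49.2 az 2.0 yz 0.039
```

Call:
{"api": "send_rows", "payload": {"rows": [[-1,0.006,0.001,-0.015,0],[-1,0.006,0.001,-0.015,0],[-1,0.006,0.001,-0.015,0]]}}

```text
clock: 19.12
eef_pos: [525.8, -106.4, 324.7]
tool_rot: [3.104, -0.829, 0.122]
force: [0.4, -0.8, -5.5]
width: 12.7
```

Run:
```python
from path import *
s,R,d=go([515,0,350],5)
q0=np.clip(np.array(s['qpos']),fs.lo,fs.hi)
end=[[515,0,350],[518,120,350],[523,230,340],[523,298,300],[523,298,111]]
run(q0,end)
```

```text
t 19.12 p [ 525.8 -106.4  324.7] q [ 1.314  0.362 -1.247  2.402  2.617  0.234  2.477] F [ 0.4 -0.8 -5.5] T [-0.09  1.71 -0.01] w 12.7
x [0.67  0.082 0.737] y [ 0.095 -0.995  0.025] z [ 0.736  0.053 -0.675] tilt 47.5 az 4.1
d [ 0.0202 -0.1062 -0.0194] n 5 per [ 0.004  -0.0212 -0.0039]
5 [515.  -0. 350.] q [ 1.06  0.15 -1.21  2.43  2.47  0.24  2.32] tilt 47.5 az 4.1 yz 0.025
10 [518. 120. 350.] q [ 0.44  0.17 -1.02  2.4   1.86  0.49  2.6 ] tilt 47.6 az 4.1 yz 0.025
15 [523. 230. 340.] q [ 0.08  0.33 -1.06  2.29  1.65  0.83  2.62] tilt 47.6 az 4.1 yz 0.025
19 [523. 298. 300.] q [-0.15  0.5  -1.02  2.24  1.69  1.04  2.5 ] tilt 47.6 az 4.1 yz 0.025
27 [523. 298. 111.] q [-0.32  0.96 -0.85  2.37  2.1   1.36  2.06] tilt 47.6 az 4.1 yz 0.025
```

Call:
{"api": "send_rows", "payload": {"rows": [[-1,0.003,-0.012,-0.003,0],[-1,0.004,-0.0212,-0.0039,0],[-1,0.004,-0.0212,-0.0039,0],[-1,0.004,-0.0212,-0.0039,0],[-1,0.003,-0.0212,-0.002,0]]}}

```text
clock: 19.53
eef_pos: [509.9, -5.1, 342.1]
tool_rot: [3.106, -0.821, 0.128]
force: [0.9, -0.7, -6.9]
width: 12.7
```

Run:
```python
from path import *
s,R,d=go([518,120,350],5)
q0=np.clip(np.array(s['qpos']),fs.lo,fs.hi)
end=[[518,120,350],[523,230,340],[523,298,300],[523,298,111]]
run(q0,end)
```

```text
t 19.53 p [509.9  -5.1 342.1] q [ 1.079  0.172 -1.222  2.45   2.482  0.251  2.328] F [ 0.9 -0.7 -6.9] T [-0.17  1.75 -0.07] w 12.7
x [0.676 0.087 0.732] y [ 0.101 -0.995  0.024] z [ 0.73   0.058 -0.681] tilt 47.1 az 4.5
d [ 0.0222 -0.1234  0.0078] n 5 per [ 0.0044 -0.0247  0.0016]
5 [518. 120. 350.] q [ 0.44  0.16 -1.01  2.39  1.85  0.46  2.63] tilt 47.1 az 4.5 yz 0.025
10 [523. 230. 340.] q [ 0.09  0.33 -1.05  2.28  1.64  0.81  2.64] tilt 47.1 az 4.5 yz 0.025
14 [523. 298. 300.] q [-0.14  0.5  -1.02  2.24  1.68  1.02  2.51] tilt 47.1 az 4.5 yz 0.025
22 [523. 298. 111.] q [-0.32  0.95 -0.85  2.37  2.1   1.35  2.07] tilt 47.1 az 4.5 yz 0.025
```

Call:
{"api": "send_rows", "payload": {"rows": [[-1,0.0044,-0.0247,0.0005,0],[-1,0.0044,-0.0247,0.0005,0],[-1,0.0044,-0.0247,0.0005,0],[-1,0.0044,-0.0247,0.0005,0],[-1,0.0044,-0.0247,0.0005,0],[-1,0.002,-0.0247,0.002,0],[-1,0.002,-0.0247,0.002,0],[-1,0.002,-0.015,0.002,0]]}}

```text
clock: 20.2
eef_pos: [501.2, 199.8, 345.0]
tool_rot: [3.088, -0.807, 0.168]
force: [1.5, 0.9, -6.2]
width: 12.7
```

Run:
```python
from path import *
s,R,d=go([518,295,280],5)
q0=np.clip(np.array(s['qpos']),fs.lo,fs.hi)
run(q0,[[518,270,300],[523,298,250],[523,298,111]])
p=get_image('top'); save(p,'t8.png')
p=get_image('side'); save(p,'s8.png')
```

```text
t 20.2 p [501.2 199.8 345. ] q [ 0.199  0.239 -1.077  2.343  1.635  0.693  2.68 ] F [ 1.5  0.9 -6.2] T [-0.17  1.63  0.  ] w 12.7
x [0.682 0.115 0.722] y [ 0.128 -0.991  0.037] z [ 0.72   0.067 -0.691] tilt 46.3 az 5.3
d [-0.0245 -0.0947  0.0634] n 5 per [-0.0049 -0.0189  0.0127]
4 [518. 270. 300.] q [-0.05  0.46 -1.05  2.29  1.7   0.96  2.54] tilt 46.3 az 5.3 yz 0.037
7 [523. 298. 250.] q [-0.17  0.61 -1.    2.29  1.8   1.09  2.41] tilt 46.3 az 5.3 yz 0.037
13 [523. 298. 111.] q [-0.3   0.95 -0.87  2.37  2.1   1.33  2.11] tilt 46.3 az 5.3 yz 0.037
```

View pics/s8.png

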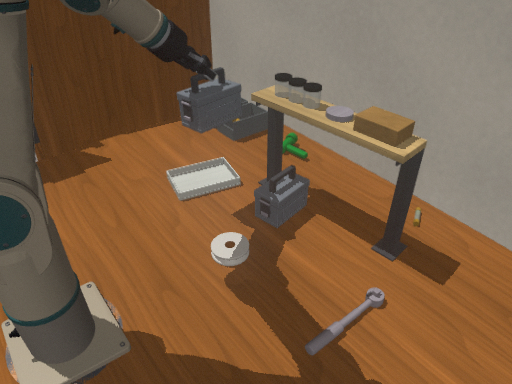

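View pics/t8.png

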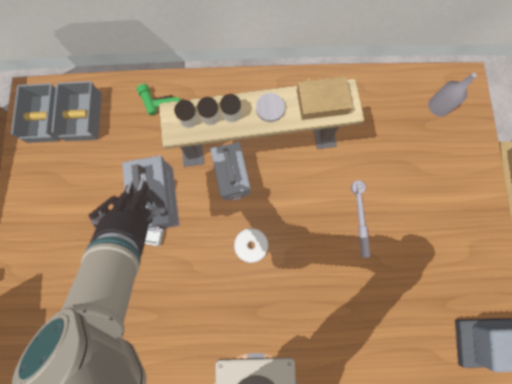

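```bash
cat > box.py <<'E'
from h import *
def measure(zl,cams=('top','side'),xr=(400,620),yr=(120,400),slack=16):
    for c in cams:
        p=get_image(c); P,u,v=pts(p)
        m=(P[:,0]>xr[0])&(P[:,0]<xr[1])&(P[:,1]>yr[0])&(P[:,1]<yr[1])&(abs(P[:,2]-zl)<slack)
        X=P[m]
        for it in range(4):
            A=np.c_[X[:,0]-X[:,0].mean(),X[:,1]-X[:,1].mean(),np.ones(len(X))]; k,*_=np.linalg.lstsq(A,X[:,2],rcond=None); r=X[:,2]-A@k
            s=max(2.0,1.5*np.median(abs(r))); X=X[abs(r)<s]
        r=cv2.minAreaRect(X[:,:2].astype(np.float32))
        print(c,len(X),'slope',np.round(k[:2],3),'z',round(k[2],1),'rect',np.round(r[0],1),np.round(r[1],1),round(r[2],1))
E
python3 - <<'E'
from box import *
s=read_state(); print(s['eef_pos']); measure(s['eef_pos'][2]-107+84)
E
```

```text
[501.32302587 201.26704769 344.95234402]
top 854 slope [ 0.023 -0.049] z 322.4 rect [491.5 196.5] [132.1  81.4] 7.2
side 395 slope [ 0.038 -0.035] z 322.4 rect [490.4 192.4] [131.7  80.6] 7.8
```

Run:
```python
from h import *
s,R,d=go([521,304,230],7)
r=Ro.from_euler('z',.13).as_matrix(); print((R@r).T@(np.array([521,304,230])-s['eef_pos'])/7)
```

```text
t 20.4 p [502.  196.1 344.5] q [ 0.204  0.237 -1.073  2.345  1.638  0.69   2.68 ] F [ 0.7 -1.1 -6.1] T [-0.29  1.8  -0.03] w 12.9
x [0.683 0.113 0.722] y [ 0.124 -0.992  0.039] z [ 0.72   0.063 -0.691] tilt 46.3 az 5.0
d [-0.0575 -0.1091  0.0996] n 7 per [-0.0082 -0.0156  0.0142]
[-10.15873677 -14.38995215  14.22518581]
```

Call:
{"api": "send_rows", "payload": {"rows": [[-1,0,-0.008,0,0.026],[-1,-0.009,-0.015,0.012,0.026],[-1,-0.009,-0.015,0.014,0.026],[-1,-0.009,-0.015,0.014,0.026],[-1,-0.01,-0.015,0.014,0.026],[-1,-0.01,-0.0144,0.0142,0],[-1,-0.01,-0.0144,0.0142,0],[-1,0,0,0,0]]}}

```text
clock: 21.07
eef_pos: [519.1, 284.8, 239.9]
tool_rot: [-3.073, -0.804, -0.039]
force: [-0.5, 0.1, -8.0]
width: 12.6
```

Run:
```python
from box import *
s,R=st(); measure(s['eef_pos'][2]-107+84,yr=(220,420))
p=get_image('side'); save(p,'s9.png')
```

```text
t 21.07 p [519.1 284.8 239.9] q [-0.187  0.627 -0.994  2.311  1.801  1.123  2.24 ] F [-0.5  0.1 -8. ] T [-0.22  1.8  -0.02] w 12.6
x [ 0.693 -0.027  0.72 ] y [ 0.01  -0.999 -0.047] z [ 0.721  0.04  -0.692] tilt 46.2 az 3.2
top 414 slope [0.005 0.026] z 216.6 rect [549.3 283.4] [51.2 79.1] 1.5
side 434 slope [0.015 0.058] z 217.5 rect [509.3 279.4] [ 80.5 134.7] 89.5
```

View pics/s9.png

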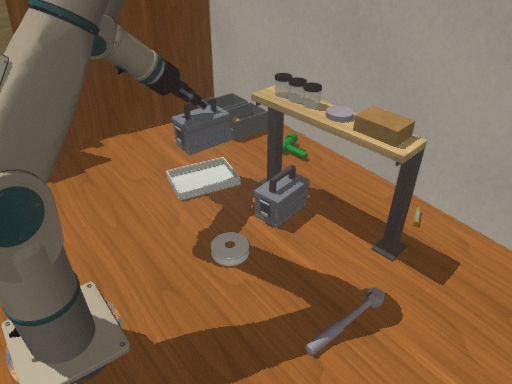

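Run:
```python
from h import *
go([519,298,150],5)
```

```text
t 21.22 p [519.9 281.3 243.4] q [-0.182  0.62  -0.995  2.314  1.799  1.125  2.242] F [-0.6 -0.6 -6.4] T [-0.13  1.74 -0.07] w 12.7
x [ 0.689 -0.028  0.724] y [ 0.007 -0.999 -0.045] z [ 0.725  0.036 -0.688] tilt 46.5 az 2.8
d [-0.0688 -0.0125  0.0642] n 5 per [-0.0138 -0.0025  0.0128]
```

Call:
{"api": "send_rows", "payload": {"rows": [[-1,-0.0138,-0.0025,0.0128,0],[-1,-0.0138,-0.0025,0.0128,0],[-1,-0.0138,-0.0025,0.0128,0],[-1,-0.0138,-0.0025,0.0128,0],[-1,-0.0138,-0.0025,0.0128,0],[-1,0,0,0,0],[-1,0,0,0,0]]}}

```text
clock: 21.8
eef_pos: [526.5, 290.7, 157.3]
tool_rot: [-3.068, -0.827, -0.06]
force: [-0.4, -0.3, -6.7]
width: 12.9
```

Run:
```python
from box import *
s,R=st(); measure(s['eef_pos'][2]-26,yr=(220,420))
st()
p=get_image('side'); save(p,'s10.png'); cv2.imwrite('pics/s10z.png',cv2.resize(p['image'][90:230,120:300],None,fx=4,fy=4))
```

```text
t 21.8 p [526.5 290.7 157.3] q [-0.289  0.846 -0.905  2.35   1.984  1.3    2.03 ] F [-0.4 -0.3 -6.7] T [-0.1   1.73 -0.01] w 12.9
x [ 0.676 -0.041  0.736] y [-0.006 -0.999 -0.049] z [ 0.737  0.029 -0.675] tilt 47.5 az 2.2
top 0 slope [0. 0.] z 0.0 rect [0. 0.] [0. 0.] 0.0
side 404 slope [0.044 0.018] z 134.2 rect [516.2 286.6] [ 80.7 135.5] 86.9
t 21.9 p [526.6 290.7 158. ] q [-0.289  0.845 -0.905  2.35   1.983  1.3    2.03 ] F [ 0.  -0.  -6.6] T [-0.04  1.82 -0.02] w 12.9
x [ 0.676 -0.041  0.736] y [-0.007 -0.999 -0.05 ] z [ 0.737  0.029 -0.675] tilt 47.6 az 2.3box.py:8: RuntimeWarning: Mean of empty slice.
  A=np.c_[X[:,0]-X[:,0].mean(),X[:,1]-X[:,1].mean(),np.ones(len(X))]; k,*_=np.linalg.lstsq(A,X[:,2],rcond=None); r=X[:,2]-A@k
  ret = ret.dtype.type(ret / rcount)
  return _methods._mean(a, axis=axis, dtype=dtype,
```

View pics/s10z.png

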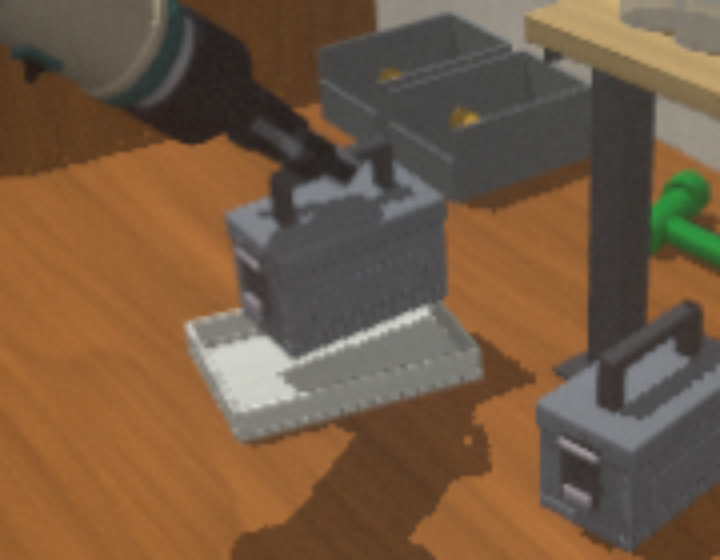

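Run:
```python
from h import *
s,R=st(); print(R.T@np.array([-10.7,7.4,-25])/1000, R.T@np.array([0,0,-.006]))
```

```text
t 21.95 p [526.6 291.1 158.3] q [-0.289  0.844 -0.905  2.35   1.984  1.3    2.029] F [ 0.4  0.5 -7.1] T [-0.08  1.84  0.07] w 12.6
x [ 0.675 -0.042  0.737] y [-0.006 -0.999 -0.051] z [ 0.738  0.03  -0.674] tilt 47.6 az 2.3
[-0.02594586 -0.00605569  0.00918647] [-0.00441957  0.00030438  0.00404657]
```

Call:
{"api": "send_rows", "payload": {"rows": [[-1,-0.0087,-0.002,0.0031,0],[-1,-0.0087,-0.002,0.0031,0],[-1,-0.0087,-0.002,0.0031,0],[-1,0,0,0,0],[-1,0,0,0,0]]}}

```text
clock: 22.37
eef_pos: [516.5, 299.9, 135.3]
tool_rot: [-3.059, -0.834, -0.068]
force: [0.6, 0.5, -6.7]
width: 13.2
```

Run:
```python
from box import *
s,R=st(); measure(s['eef_pos'][2]-24,('side',),yr=(220,420)); 
p=get_image('side'); cv2.imwrite('pics/s11z.png',cv2.resize(p['image'][90:230,120:300],None,fx=4,fy=4))
p=get_image('top'); cv2.imwrite('pics/t11z.png',cv2.resize(p['image'][140:270,80:220],None,fx=4,fy=4))
```

```text
t 22.37 p [516.5 299.9 135.3] q [-0.34   0.907 -0.887  2.363  2.012  1.364  1.958] F [ 0.6  0.5 -6.7] T [-0.03  1.83 -0.02] w 13.2
x [ 0.67  -0.046  0.741] y [-0.007 -0.998 -0.055] z [ 0.742  0.032 -0.67 ] tilt 48.0 az 2.5
side 398 slope [0.05 0.05] z 112.5 rect [506.  294.3] [ 74.2 133.7] 89.4
```

View pics/s11z.png

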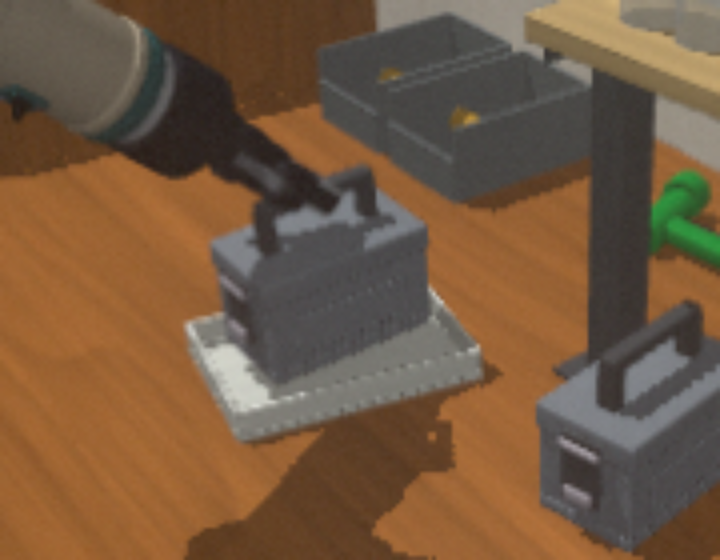

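View pics/t11z.png

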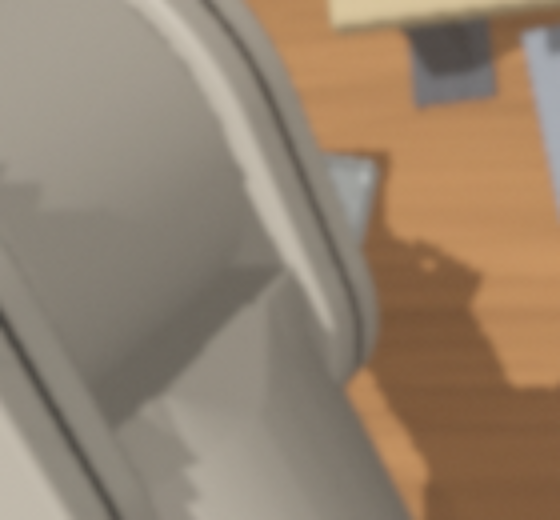

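Call:
{"api": "send_rows", "payload": {"rows": [[-1,-0.0036,0.0003,0.0034,0],[-1,-0.0036,0.0003,0.0034,0],[-1,-0.0022,0.0002,0.002,0],[-1,-0.0015,0.0001,0.0014,0],[-1,-0.0015,0.0001,0.0014,0],[-1,0,0,0,0]]}}

```text
clock: 23.02
eef_pos: [518.0, 299.2, 117.6]
tool_rot: [-3.058, -0.836, -0.071]
force: [-0.7, -0.5, -6.6]
width: 12.8
```

Run:
```python
from box import *
s,R=st(); measure(s['eef_pos'][2]-24,('side',),yr=(220,420)); 
p=get_image('side'); cv2.imwrite('pics/s12z.png',cv2.resize(p['image'][90:230,120:300],None,fx=4,fy=4))
```

```text
t 23.02 p [518.  299.2 117.6] q [-0.349  0.952 -0.868  2.365  2.047  1.393  1.928] F [-0.7 -0.5 -6.6] T [-0.09  1.83 -0.04] w 12.8
x [ 0.669 -0.048  0.742] y [-0.009 -0.998 -0.056] z [ 0.743  0.031 -0.668] tilt 48.1 az 2.4
side 408 slope [0.049 0.06 ] z 95.0 rect [508. 295.] [132.8  76.7] 0.1
```

View pics/s12z.png

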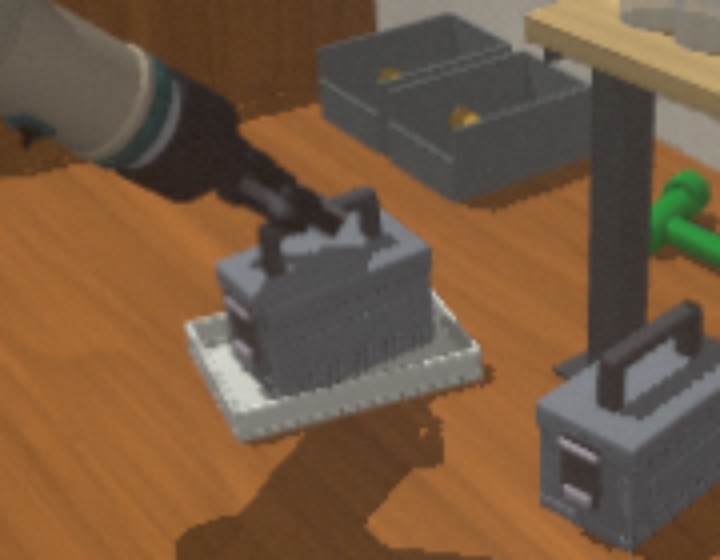

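Call:
{"api": "send_rows", "payload": {"rows": [[-1,-0.0015,0.0001,0.0014,0],[-1,-0.0015,0.0001,0.0014,0],[-1,-0.0015,0.0001,0.0014,0],[-1,0,0,0,0]]}}

```text
clock: 23.45
eef_pos: [519.5, 300.6, 113.9]
tool_rot: [-3.053, -0.842, -0.074]
force: [-1.7, -0.3, -4.0]
width: 12.8
```

Run:
```python
from box import *
s,R=st(); measure(s['eef_pos'][2]-24,('side',),yr=(220,420));
```

```text
t 23.45 p [519.5 300.6 113.9] q [-0.354  0.965 -0.862  2.365  2.061  1.405  1.918] F [-1.7 -0.3 -4. ] T [-0.34  2.04 -0.09] w 12.8
x [ 0.664 -0.049  0.746] y [-0.008 -0.998 -0.059] z [ 0.747  0.034 -0.664] tilt 48.4 az 2.6
side 429 slope [0.038 0.053] z 91.2 rect [509.4 296.1] [ 77.8 135.3] 88.5
```

Contact starting; press down a little more.

Call:
{"api": "send_rows", "payload": {"rows": [[-1,-0.0022,0.0001,0.002,0],[-1,-0.0022,0.0001,0.002,0],[-1,-0.0022,0.0001,0.002,0],[-1,0,0,0,0]]}}

```text
clock: 23.83
eef_pos: [523.6, 303.3, 112.1]
tool_rot: [-3.043, -0.86, -0.08]
force: [-3.2, -2.5, -3.0]
width: 13.2
```

Run:
```python
from box import *
s,R=st(); measure(s['eef_pos'][2]-24,('side',),yr=(220,420));
```

```text
t 23.83 p [523.6 303.3 112.1] q [-0.362  0.98  -0.851  2.363  2.083  1.428  1.903] F [-3.2 -2.5 -3. ] T [-0.67  1.96 -0.21] w 13.2
x [ 0.651 -0.052  0.758] y [-0.005 -0.998 -0.064] z [ 0.759  0.038 -0.649] tilt 49.5 az 2.8
side 376 slope [0.017 0.047] z 89.0 rect [512.  299.4] [ 78.8 135.2] 89.2
```

Call:
{"api": "send_rows", "payload": {"rows": [[-0.75,0,0,0,0],[-0.6,0,0,0,0],[-0.4,0,0,0,0],[0,0,0,0,0],[0.5,0,0,0,0],[1,0,0,0,0],[1,0,0,0,0],[1,0,0,0,0]]}}

```text
clock: 24.55
eef_pos: [526.4, 304.8, 114.8]
tool_rot: [-3.036, -0.868, -0.087]
force: [0.6, 0.0, 0.3]
width: 84.0
```

Run:
```python
from box import *
s,R=st(); measure(88,('side',),yr=(220,420)); 
p=get_image('side'); cv2.imwrite('pics/s13z.png',cv2.resize(p['image'][90:230,120:300],None,fx=4,fy=4))
p=get_image('wrist'); save(p,'w13.png')
print(R.T@np.array([0,0,.01]))
```

```text
t 24.55 p [526.4 304.8 114.8] q [-0.362  0.978 -0.85   2.36   2.087  1.431  1.901] F [0.6 0.  0.3] T [-0.01  0.79  0.01] w 84.0
x [ 0.644 -0.056  0.763] y [-0.006 -0.998 -0.068] z [ 0.765  0.04  -0.643] tilt 50.0 az 3.0
side 353 slope [0.018 0.05 ] z 88.8 rect [512.2 299.5] [ 76.7 134.4] 88.9
[ 0.00762761 -0.00068396 -0.00643054]
```

View pics/s13z.png

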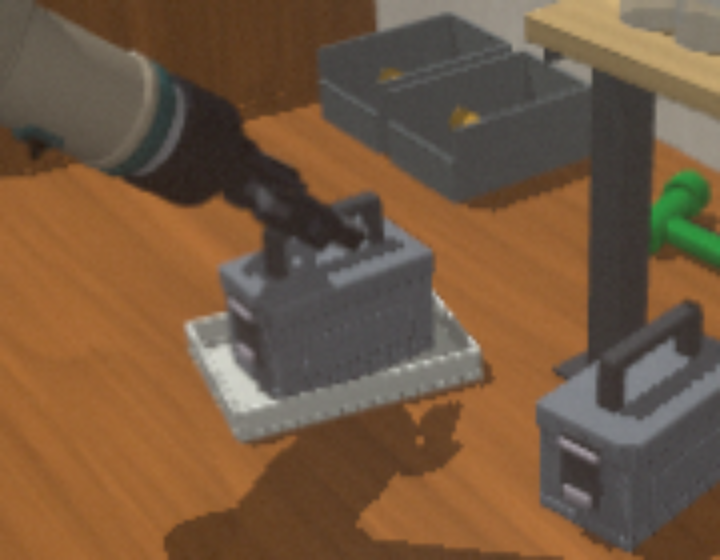

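View pics/w13.png

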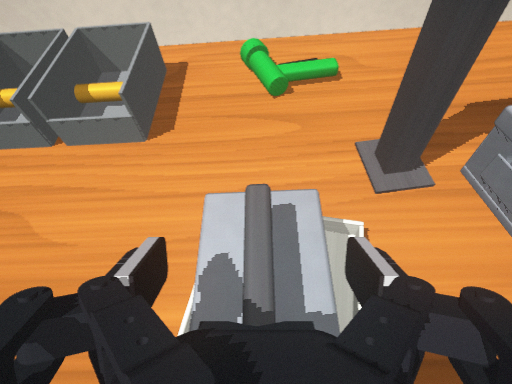

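Call:
{"api": "send_rows", "payload": {"rows": [[1,0.004,-0.0004,-0.008,0],[1,0.01,-0.001,-0.015,0],[1,0.012,-0.001,-0.015,0],[1,0.015,-0.0014,-0.015,0],[1,0.018,-0.0014,-0.016,0],[1,0.018,-0.0014,-0.016,0],[1,0.018,-0.0014,-0.016,0]]}}

```text
clock: 25.28
eef_pos: [505.5, 302.3, 253.3]
tool_rot: [-3.05, -0.857, -0.073]
force: [1.0, -0.9, 0.2]
width: 85.5
```

Run:
```python
from box import *
s,R=st(); measure(88,('side','top'),yr=(220,420)); measure(84,('side','top'),xr=(520,690),yr=(-20,120))
p=get_image('side'); cv2.imwrite('pics/s14z.png',cv2.resize(p['image'][90:230,120:300],None,fx=4,fy=4))
```

```text
t 25.28 p [505.5 302.3 253.3] q [-0.268  0.628 -1.001  2.321  1.784  1.215  2.163] F [ 1.  -0.9  0.2] T [-0.01  0.79 -0.04] w 85.5
x [ 0.653 -0.047  0.756] y [-0.003 -0.998 -0.06 ] z [ 0.757  0.037 -0.652] tilt 49.3 az 2.8
side 400 slope [0.013 0.038] z 88.9 rect [512.2 300.6] [134.6  81.8] 0.6
top 608 slope [-0.006  0.023] z 87.6 rect [514.  300.5] [ 78. 129.] 89.6
side 530 slope [0.012 0.026] z 85.1 rect [597.9  47. ] [135.7  79.4] 9.9
top 947 slope [ 0.006 -0.   ] z 84.0 rect [599.4  49.7] [133.5  79.6] 11.2
```

View pics/s14z.png

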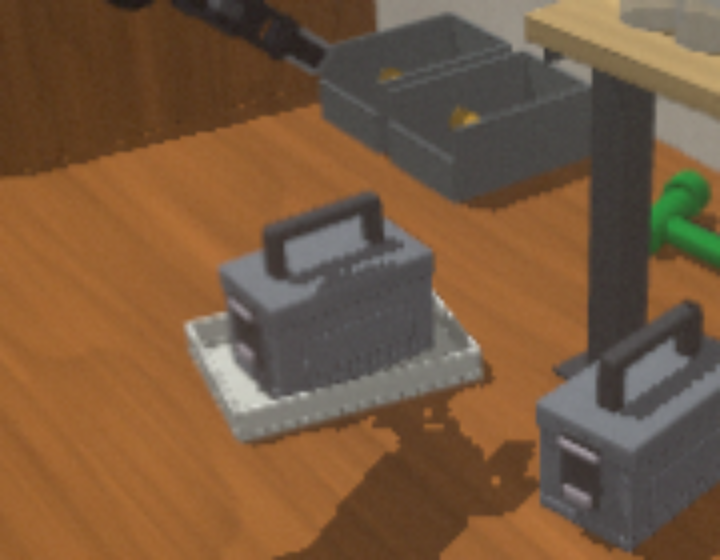

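Call:
{"api": "send_rows", "payload": {"rows": [[1,0.015,-0.03,-0.01,0],[1,0.015,-0.03,-0.01,0],[1,0.015,-0.03,-0.01,0],[1,0.015,-0.03,-0.01,0],[1,0.015,-0.03,-0.01,0],[1,0.015,-0.03,-0.01,0],[1,0,0,0,0],[1,0,0,0,0],[1,0,0,0,0]]}}

```text
clock: 26.28
eef_pos: [517.7, 476.3, 352.7]
tool_rot: [-3.09, -0.834, -0.044]
force: [0.7, 0.5, 0.2]
width: 85.7
```

Run:
```python
from box import *
s,R=st(); measure(88,('side','top'),yr=(220,420)); measure(84,('top',),xr=(520,690),yr=(-20,120))
p=get_image('top'); save(p,'t15.png')
for q in ['ratchet','pulley']:
    d=outline_of(p,q)[0]; P,u,v=pts(p,d['mask']); print(q,d['score'],np.round(np.percentile(P,[2,50,98],axis=0)).tolist())
c,sn=np.cos(-.207),np.sin(-.207); dx=np.array([513-510,300.5-298.5]); print('tray frame',c*dx[0]+sn*dx[1],-sn*dx[0]+c*dx[1])
```

```text
t 26.28 p [517.7 476.3 352.7] q [-0.487  0.635 -1.009  1.811  1.477  1.322  2.612] F [0.7 0.5 0.2] T [-0.02  0.77 -0.02] w 85.7
x [ 0.672 -0.029  0.74 ] y [-0.006 -0.999 -0.034] z [ 0.741  0.019 -0.671] tilt 47.8 az 1.5
side 401 slope [0.011 0.04 ] z 88.8 rect [512.3 299.5] [ 79.1 135.1] 89.7
top 868 slope [0.005 0.01 ] z 87.5 rect [512.1 300.6] [ 79.2 130.2] 89.6
top 893 slope [ 0.009 -0.001] z 84.0 rect [599.6  49.8] [133.2  79.6] 11.2
ratchet 0.55 [[364.0, -320.0, 12.0], [459.0, -305.0, 21.0], [565.0, -290.0, 34.0]]
pulley 0.82 [[359.0, -40.0, 1.0], [399.0, -1.0, 26.0], [440.0, 42.0, 30.0]]
tray frame 2.5249059301809686 2.5738784050022594
```

View pics/t15.png

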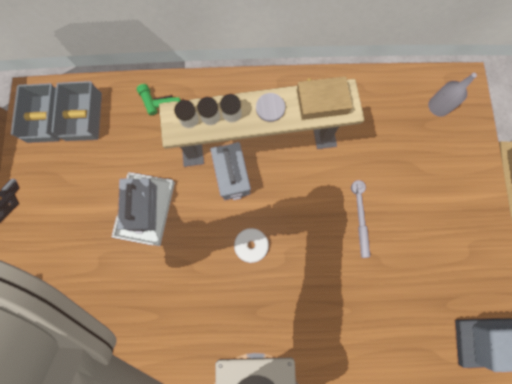

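The top view shows the right box inside the tray (around pixel 138,207). The left box stands in its own place (231,172), the pulley (251,246) and ratchet (362,220) have not moved, and the gripper is clear of everything. The job is ready to hand in.

```bash
python3 -c "
from cell import *
print(finish_job())"
```

```text
the job is handed in; nothing more can be done
None
```

The right box was the heavier one. It now stands flat in the tray, and the left box is back in its own place under the shelf. I handed the job in at about 26 s of the 72 s allowed; `finish_job` gives no verdict.

**What I did:** I lifted the left box about 34 mm; it pulled about 4.5 N on the wrist. I set it back, then lifted the right box about 32 mm, which pulled about 6.5 N. I then carried the right box to the tray without setting it back in its place first, lowered it until it touched, and opened the fingers.

Rows cannot change the tool's tilt directly. I got the forward tilt of about 45° by driving the arm against its joint limits. The tilt wandered up to 50° at times, a little beyond the suggested 30–45°. Joint readings also touched the limits by up to about 0.005 rad (joint 2 read -0.375 against -0.37).

**Last checks:**

| Item | Result |
|---|---|
| Right box in tray | about 3 mm off the tray's centre in each axis; lid at 88 mm, which matches standing on the 4 mm floor |
| Left box | moved about 4 mm from its start, lid at 84 mm, level |
| Ratchet and pulley | unchanged within a few mm |
| Gripper | open and clear of everything |

**Disagreement:** the side camera gave the placed box a sideways slope of 0.04 rad, while the top camera gave 0.01. The side camera also read 0.026 on the left box, where the top camera read level, so I took it as camera bias. Both values are under the 0.08 limit.

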